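Clip the snap hook onto the cover's lifting bow

ROBOT

A 6-joint arm with a two-finger parallel gripper is mounted at the origin on a cart in front of the work surface, level with it; the furniture and walls round the work are solid. World frame = base frame: x ahead of the robot, y to its left, z up, the work surface at z = 0. Lengths are in m, angles in degrees, forces in N, time in s.
With the tool pointing down it reaches from about 0.25 to 0.8 m from the base axis. Payload 3.9 kg.
Tool frame: the origin (TCP) lies between the finger pads; the fingertips stand 14 mm ahead of it and the grasp point (between the pads) lies 5 mm behind it (ctrl.tip_reach is the distance from the TCP to the fingertips, in m); z points along the fingers, y is the direction in which the jaws open and shut (so a half turn about z gives the same grasp; the last joint's range is limited). The gripper opens to 85 mm and grips with 20 to 120 N. Pads are 22 mm wide; open, the fingers measure 114 mm over their backs; the gripper's body (76 mm by 85 mm) begins 54 mm behind the grasp point. The pads swing forward as they close: fully open they stand 13 mm farther back than shut.
Start: joints at [0, 14.897, -7.913, 67.191, 0, 90], TCP at [0.525, -0, 0.245] pointing down, gripper open.
Joint ranges: [-159.42, 159.42], [-47.68, 98.78], [-73.54, 78.23], [-108.79, 121.32], [-90, 84.71], [-180, 180]. Speed limits (degrees/s): [147.25, 147.25, 180, 180, 180, 180].

INTERFACE

Orientations are given as [roll, pitch, yaw] about the fixed x, y, z axes, in that order (R = Rz(yaw) Ry(pitch) Rx(roll)).
In Python, from bench import ctrl gives the robot as it stands. The module is installed in compiled form; this text tells all that it offers.
- The arm moves only by the shell command python3 -m crank 'ROWS' [OPENING] [FORCE]. ROWS is JSON, a list of rows, each an object of numbers: "tx", "ty", "tz": the shift along the tool's x, y, z in cm; "wx", "wy", "wz": the turn, a rotation vector about the tool's x, y, z in rad. In form: [{"tx": .., "ty": .., "tz": .., "wx": .., "wy": .., "wz": ..}, ...]. A call has 1 to 12 rows; each row is the pose to reach, as a shift and turn from the pose measured when the call began, along the tool's axes at that moment; what a row does not reach only later rows make up. A row lasts 1/10 s, in which the tool goes at most 50 mm and 8.59 degrees, less where a joint would pass 70% of its speed; a pose out of reach is approached as far as the arm can. A call with a gripper value outside its range is refused whole. OPENING is the opening, from 0 (shut) to 1 (fully open), set as the call begins (- or left out, the last holds). The fingers move at their own pace and stop on an object; FORCE is the grip in N (left out, the last holds). Time passes only in rows, so rows that repeat a pose let the fingers close. It gives the time, the measured TCP pose, the force and the opening at its end, in the units of the state.
- ctrl.get_obs(): the state, without advancing time (a new reading comes with each control period).
- ctrl.grab_frame(name): name is "scene" or "side" or "wrist"; returns the picture (480x640x3 uint8, red, green, blue); there is no depth.
- ctrl.get_calibration(name): a dict with "fx", "fy", "cx", "cy" (pixels), "rvec" (rotation vector, rad) and "tvec" (3), from world to camera coordinates, as OpenCV has them; the wrist camera has in their place "mount" (4x4, takes a point from camera to tool coordinates, whose origin is the TCP and whose axes are the flange's). Camera axes: x right, y down, z forward; pixel columns grow to the right and rows downward; lengths in m; the calibration is good to about 2 mm. A picture is of the moment at which its call begins: read the wrist's pose just before it. get_calibration takes no time and is no camera call.
- ctrl.close_job(): hands the job in, once; it reports no verdict.
Trained networks look in the newest picture that a camera, given by its name, has taken for a name from the list of things; names that differ only in an ending like _2 or _b are one class to them, and where a whole thing is asked for, a point or a joint stands for the part that bears it (a point fixed in the world has none). Each returns a list of dicts, best first, with "confidence" (0 to 1); they miss things now and then, are a little off and sometimes report something else, mostly with a low value. They report only what shows in the picture. A call takes as long as a camera call.
- ctrl.recognise(target, camera): "point" ([column, row] in pixels, amid what is visible of it).
The state is a dict: "time_s": time; "joint_positions": joint angles; "dq": joint speeds; "joint_efforts": joint torques, N m; "position": TCP position; "tcp_rot": TCP orientation; "contact_force": force on the tool from outside, world axes, zero at the start; "wrist_torque": the same for the moment, N m; "finger_gap": opening from 0.0 (shut) to 1.0 (fully open).
Only numpy, scipy, OpenCV 4.12 (cv2) and the standard library are available. Lean on these libraries where they do the work, as an engineer would, in place of code of your own. Each camera call takes 0.05 s, during which the arm holds its last target.

TASK

Take the snap hook (the one with the sprung gate) out of the wooden rack and clip it onto the lifting bow of the round cast cover: press its gate against the bow's bar until the gate gives and the bar slips inside behind the nose. Then pull-test it: pull the hook straight up with a steady 15 N (12 to 18 N) on the bow for about a second, so that the bar sits in the bottom of the hook with the gate shut, lower it again and leave it hanging on the bow by itself. Never load the bow with more than 25 N, do not shift or lift the cover, and leave the open hook in the rack.

Things in the scene. Friction and masses are not known exactly. Their poses are not given: they have to be found in the camera images.
- hook_eye (a point): centre of the ring eye on top of the snap hook (grasp here across y, 12 mm thick, 42 mm outside). The hook: forged steel C of 14 mm round bar, 122 mm high, 0.26 kg, upright in a rack slot, its lowest point 101 mm below this point and 10 mm above the worktop; lift 40 mm to clear the slot. Axes: z up, +x to the mouth with the gate, y across its flat
- hook_seat (a point): where the centre of a 12 mm bar lies when seated in the bottom of the snap hook: 81 mm below hook_eye, same axes. The hook's inside runs from x = -14 mm (back) to +14 mm (nose) of here and up to 51 mm above here, where the underside of its top arch lies
- nose_tip (a point): top of the snap hook's rounded nose, on the mouth side, 21.5 mm to +x of hook_eye and 63 mm below it, same axes. A 12 mm bar going in must pass above it (bar centre 53 to 57 mm below hook_eye) and then down behind it (bar centre less than 8 mm to +x of hook_eye)
- gate (a joint): sprung gate, rad: 0 shut, 0.56 swung inwards to its stop. A 7 mm steel finger, hinged 11 mm to +x and 29 mm below hook_eye, hanging 42 mm down to the nose's inner face. Spring 0.04 N m shut, 0.10 at the stop (2 to 5 N on a bar). A bar coming just over the nose brings it to the hard stop at about 5 mm to +x of hook_eye; it snaps shut over the bar only when the bar is nearly down in the seat
- bow_bar (a point): middle of the straight 12 mm round bar on top of the cover's lifting bow, on the bar's axis, 100 mm above the worktop. x along the bar, z up. The bow's legs are 56 mm apart inside, 70 mm is free under the bar. The snap hook goes on with its x at right angles to the bar, from either side; left hanging, the top arch of the hook rests on the bar
- cover: round cast aluminium bearing cover carrying the bow, 124 mm diameter, 24 mm high, about 4 kg, lying loose on the worktop; origin under its centre
- open_hook_eye (a point): centre of the top eye of the open hook, a bystander of the same shape and size without a gate, in the other slot of the rack
- hook_rack: fixed wooden block 70 x 196 x 45 mm, origin under its centre, y along its length; two slots 35 mm deep, 96 mm apart, hold the two hooks upright (either in either), mouths facing +y
- front_gap (a point): point over the worktop 130 mm beyond (+x) the middle of the 408 mm wide gap (along y) between the two tall, solid steel uprights at the front edge of the bench frame, which stand between robot and work (x 0.27 to 0.32 m). Hooks and cover are reached through this gap; an arm that starts to the right of it must first draw back and swing in behind the uprights

How it is judged (in metres and radians):
On the way, in this order (a step that is already met when the one before it is completed fails the run):
1. the bow's bar presses the snap hook's gate inwards (value of joint gate above 0.3 rad and contact force between snap_hook and cover above 0.5 N and distance between hook_seat and bow_bar below 0.06 m), for 0.1 s.
2. pull test: the hook loads the bow with 12 to 18 N, the bar in the bottom of the hook and the gate shut (contact force between snap_hook and cover between 12 and 18 N and value of joint gate below 0.06 rad and z of bow_bar in the frame of hook_seat between -0.006 and 0.006 m and x of bow_bar in the frame of hook_seat between -0.012 and 0.012 m), for 0.8 s.
At the end, for the whole second after the job is handed in: The bow's bar is inside the snap hook with the gate shut (below 0.06 rad), the hook hangs released and at rest, the cover's bow is within 20 mm of where it stood and the open hook within 20 mm of its place (value of joint gate below 0.06 rad and z of bow_bar in the frame of hook_seat between -0.006 and 0.056 m and x of bow_bar in the frame of hook_seat between -0.015 and 0.015 m and distance between bow_bar and hook_seat below 0.07 m and linear speed of snap_hook below 0.03 m/s and distance of each of bow_bar, open_hook_eye from where it was at the start of the episode below 0.02 m); the robot touches nothing.
It fails at once if hook and cover are loaded against each other with more than 25 N (contact force between snap_hook and cover above 25 N).
It fails at once if the cover is shifted or lifted by more than 20 mm (distance of bow_bar from where it was at the start of the episode above 0.02 m).
It fails at once if the open hook is disturbed by more than 20 mm (distance of open_hook_eye from where it was at the start of the episode above 0.02 m).
It also fails if it takes over 72 s, if anything falls off the work surface, if the arm or the gripper's body presses on something with over 40 N, if the wrist force passes 120 N, or if a joint passes its speed limit or range.

## Working session

There is one attempt and no reset: what is moved stays moved. The work goes in short steps, Python scripts to look and compute and a shell command to move; the robot and the scene stay as the last step left them, time stands still between calls to the robot, and variables do not carry over. Pictures are saved under pics/ and viewed, and the job is handed in when it is done.

```bash
mkdir -p pics; ls
python3 - <<'E'
from bench import ctrl
import cv2
o=ctrl.get_obs();print(o)
for n in ("scene","side","wrist"):
    f=ctrl.grab_frame(n);cv2.imwrite(f"pics/{n}0.png",f[:,:,::-1]);print(n,ctrl.get_calibration(n))
    for t in ("hook_eye","bow_bar","open_hook_eye","cover","hook_rack"):
        print(n,t,[( [round(x) for x in d['point']],round(d['confidence'],2)) for d in ctrl.recognise(t,n)])
print(ctrl.get_obs()['time_s'])
E
```

```text
pics
{'time_s': 0.0, 'joint_positions': array([ 8.12364654e-04,  1.49351124e+01, -7.98755235e+00,  6.71888727e+01,
        1.05165415e-04,  8.99965851e+01]), 'dq': array([-0.06882325,  0.04518122, -0.06000103, -0.08269388, -0.0048269 ,
       -0.03098197]), 'joint_efforts': array([-3.22425103e-04, -4.05677426e+01,  2.53926122e+01,  1.89446745e-02,
       -4.02533055e-05,  2.61086342e-05]), 'position': array([5.24339841e-01, 7.99671181e-06, 2.44458699e-01]), 'tcp_rot': array([-1.79888463e+02, -1.11812988e-04,  9.00042271e+01]), 'contact_force': array([-0.72516892,  0.20294498, -0.58257465]), 'wrist_torque': array([ 0.00793819, -0.1025804 ,  0.04825817]), 'finger_gap': 0.9968998396524547}
scene {'fx': 591.0667543948656, 'fy': 591.0667543948656, 'cx': 316.8172941719637, 'cy': 241.09552247150947, 'rvec': array([ 1.94337605, -1.22850815,  0.60933222]), 'tvec': array([-0.29447007,  0.38442741,  0.74657367])}
scene hook_eye [([300, 325], 0.73)]
scene bow_bar [([282, 280], 0.87)]
scene open_hook_eye [([359, 342], 0.88)]
scene cover [([284, 284], 0.7)]
scene hook_rack [([320, 366], 0.59)]
sid
[... 337 characters left out ...]
([340, 266], 0.89)]
side hook_rack [([278, 328], 0.66)]
wrist {'fx': 374.56733599066894, 'fy': 374.56733599066894, 'cx': 319.2445197746721, 'cy': 239.6887071342014, 'mount': array([[ 9.80714383e-04, -9.66157325e-01, -2.57951666e-01,
         6.48905566e-02],
       [ 9.99999060e-01,  7.00283869e-04,  1.17901573e-03,
         8.69197247e-06],
       [-9.58475296e-04, -2.57952579e-01,  9.66157103e-01,
        -1.28855010e-01],
       [ 0.00000000e+00,  0.00000000e+00,  0.00000000e+00,
         1.00000000e+00]])}
wrist hook_eye [([177, 299], 0.5)]
wrist bow_bar [([330, 210], 0.64)]
wrist open_hook_eye [([192, 383], 0.52)]
wrist cover [([332, 214], 0.86)]
wrist hook_rack [([207, 302], 0.73)]
0.9
```

View pics/scene0.png

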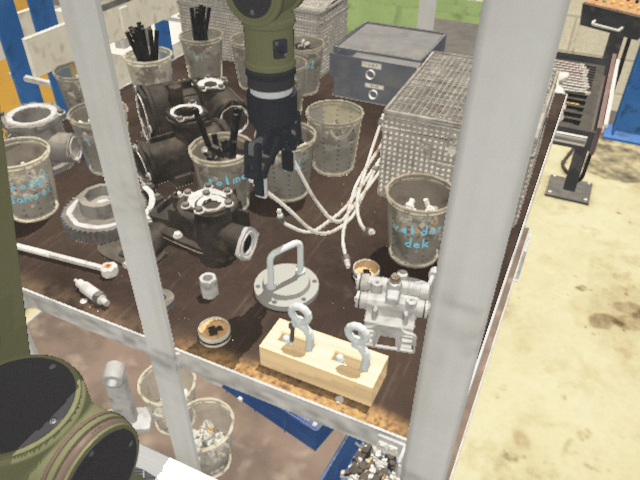

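View pics/side0.png

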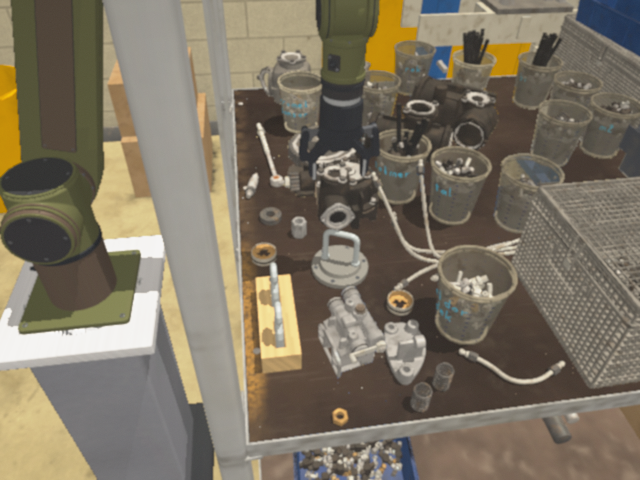

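View pics/wrist0.png

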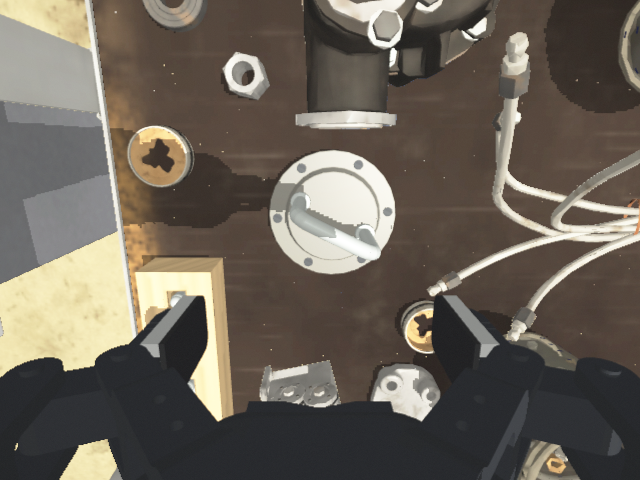

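The snap hook is the farther one in the rack (scene 300,318), and the open hook is nearer at (357,333). The cover's bow is at scene (285,262), and its bar runs diagonally in the wrist view from (300,205) to (375,255).

```bash
cat > h.py <<'E'
import numpy as np, cv2
from bench import ctrl
from scipy.spatial.transform import Rotation as Ro
def cam(n,o=None):
    c=ctrl.get_calibration(n);K=np.array([[c['fx'],0,c['cx']],[0,c['fy'],c['cy']],[0,0,1.]])
    if n!='wrist':
        R=cv2.Rodrigues(c['rvec'])[0];t=np.array(c['tvec'])
    else:
        T=np.eye(4);T[:3,:3]=Ro.from_euler('xyz',o['tcp_rot'],degrees=True).as_matrix();T[:3,3]=o['position']
        M=np.linalg.inv(T@c['mount']);R=M[:3,:3];t=M[:3,3]
    return K,R,t
def P(c): K,R,t=c; return K@np.c_[R,t]
def tri(obs):
    A=[]
    for c,(u,v) in obs:
        p=P(c);A+=[u*p[2]-p[0],v*p[2]-p[1]]
    X=np.linalg.svd(np.array([a/np.linalg.norm(a[:3]) for a in A]))[2][-1];X=X[:3]/X[3]
    return X,[np.round(proj(c,X)-np.array(q),1) for c,q in obs]
def proj(c,X):
    q=P(c)@np.r_[X,1];return q[:2]/q[2]
def atz(c,uv,z):
    K,R,t=c;d=R.T@np.linalg.inv(K)@np.array([*uv,1.]);C=-R.T@t
    return C+d*(z-C[2])/d[2]
def T(o):
    return Ro.from_euler('xyz',o['tcp_rot'],degrees=True).as_matrix(),o['position']
def rows(o,p,Rg):
    R,q=T(o);print('shift cm',np.round(R.T@(np.array(p)-q)*100,2),'rotvec',np.round(Ro.from_matrix(R.T@Rg).as_rotvec(),3))
def snap(n,f): 
    o=ctrl.get_obs();im=ctrl.grab_frame(n);cv2.imwrite(f,im[:,:,::-1]);return o,im
E
python3 - <<'E'
from h import *
o=ctrl.get_obs();s,d,w=cam('scene'),cam('side'),cam('wrist',o)
print('gate eye',tri([(s,(300,315)),(d,(273,272))]))
print('net hook_eye',tri([(s,(300,325)),(d,(272,284)),(w,(177,299))]))
print('open',tri([(s,(359,342)),(d,(278,326))]))
for z in (.1,): print([atz(w,q,z) for q in [(300,205),(375,255),(337,230)]])
print('bow net',tri([(s,(282,280)),(d,(339,263)),(w,(330,210))]))
print('cover',atz(w,(332,212),.024))
a=cv2.imread('pics/scene0.png')[220:420,220:420];b=cv2.imread('pics/side0.png')[220:380,230:390]
cv2.imwrite('pics/z0.png',np.hstack([cv2.resize(a,(400,400),interpolation=2),cv2.resize(b,(400,400),interpolation=2)]))
E
```

```text
gate eye (array([ 0.38674717, -0.11242795,  0.11200088]), [array([-0.7, -1.4]), array([-0.4,  1.2])])
net hook_eye (array([ 0.39590068, -0.08985841,  0.05825182]), [array([-10. ,   4.4]), array([ 5.5, -0.3]), array([ 1.6, 14.4])])
open (array([ 0.38838188, -0.21458613,  0.08911958]), [array([1.1, 2.1]), array([ 0.7, -2. ])])
[array([0.51110612, 0.01818448, 0.1       ]), array([ 0.5680921, -0.0204669,  0.1      ]), array([ 0.53871536, -0.00079728,  0.1       ])]
bow net (array([ 0.53678002, -0.00098102,  0.01543852]), [array([1. , 1.8]), array([-0.1, -1.7]), array([ 0.9, -0.1])])
cover [ 0.53753885 -0.00144217  0.024     ]
```

View pics/z0.png

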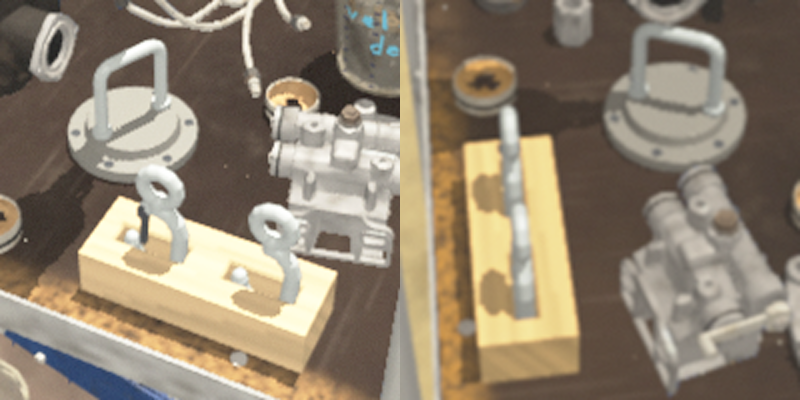

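Run:
```python
from h import *
o=ctrl.get_obs();s,d,w=cam('scene'),cam('side'),cam('wrist',o)
print('upright side base',atz(d,(232,440),0),atz(d,(248,455),0), atz(d,(222,455),0))
print('scene left upr',atz(s,(170,430),0),atz(s,(190,460),0))
print('rack edge',atz(w,(222,258),.045),atz(w,(232,415),.045))
for p in [(.27,-.2),(.32,-.2),(.27,.2),(.32,.2)]:
  print(p,[proj(c,[*p,z]).round() for c in (s,d) for z in (0,.2)])
```

```text
upright side base [ 0.29646245 -0.36798145  0.        ] [ 0.32098221 -0.39612206  0.        ] [ 0.28043193 -0.39041115  0.        ]
scene left upr [0.18528036 0.00387644 0.        ] [ 0.15692937 -0.05176785  0.        ]
rack edge [ 0.43584129 -0.04056542  0.045     ] [ 0.43493557 -0.21169402  0.045     ]
(0.27, -0.2) [array([318., 436.]), array([319., 343.]), array([216., 355.]), array([202., 281.])]
(0.32, -0.2) [array([332., 411.]), array([335., 318.]), array([243., 352.]), array([233., 278.])]
(0.27, 0.2) [array([106., 349.]), array([ 77., 258.]), array([217., 219.]), array([206., 148.])]
(0.32, 0.2) [array([125., 329.]), array([100., 239.]), array([237., 217.]), array([230., 147.])]
```

Run:
```python
from h import *
s,d=cam('scene'),cam('side')
for y in (.05,.08,.1,.15,.2,-.3,-.35,-.4):
  print(y,[(proj(s,[x,y,z]).round().tolist(),proj(d,[x,y,z]).round().tolist()) for x in (.27,.32) for z in (0,.4)])
```

```text
0.05 [([178.0, 379.0], [217.0, 261.0]), ([132.0, 163.0], [190.0, 94.0]), ([196.0, 357.0], [239.0, 259.0]), ([158.0, 145.0], [219.0, 93.0])]
0.08 [([163.0, 372.0], [217.0, 252.0]), ([113.0, 158.0], [191.0, 87.0]), ([181.0, 352.0], [239.0, 250.0]), ([139.0, 140.0], [219.0, 85.0])]
0.1 [([153.0, 368.0], [217.0, 246.0]), ([100.0, 154.0], [191.0, 82.0]), ([172.0, 348.0], [239.0, 244.0]), ([126.0, 137.0], [219.0, 81.0])]
0.15 [([129.0, 358.0], [217.0, 232.0]), ([69.0, 146.0], [192.0, 70.0]), ([148.0, 338.0], [238.0, 230.0]), ([96.0, 129.0], [219.0, 69.0])]
0.2 [([106.0, 349.0], [217.0, 219.0]), ([39.0, 138.0], [193.0, 59.0]), ([125.0, 329.0], [237.0, 217.0]), ([68.0, 122.0], [219.0, 58.0])]
-0.3 [([382.0, 463.0], [216.0, 404.0]), ([410.0, 239.0], [177.0, 226.0]), ([393.0, 435.0], [245.0, 400.0]), ([424.0, 213.0], [219.0, 223.0])]
-0.35 [([416.0, 477.0], [215.0, 432.0]), ([459.0, 252.0], [174.0, 255.0]), ([426.0, 448.0], [246.0, 428.0]), ([471.0, 225.0], [219.0, 251.0])]
-0.4 [([451.0, 491.0], [215.0, 462.0]), ([510.0, 266.0], [171.0, 287.0]), ([460.0, 461.0], [247.0, 458.0]), ([520.0, 238.0], [219.0, 283.0])]
```

```bash
python3 -m crank '[{"tx":-2.8,"ty":-3.4},{"tx":-5.6,"ty":-6.8},{"tx":-8.4,"ty":-10.2},{"tx":-11.2,"ty":-13.7},{"tx":-11.2,"ty":-13.7,"tz":1},{"tx":-11.2,"ty":-13.7,"tz":1},{"tx":-11.2,"ty":-13.7,"tz":1}]'
python3 - <<'E'
from h import *
o,im=snap('wrist','pics/w1.png');print(o['position'],o['tcp_rot'],o['contact_force'],o['time_s'])
print(ctrl.recognise('hook_eye','wrist'),ctrl.recognise('nose_tip','wrist'),ctrl.recognise('bow_bar','wrist'))
print(proj(cam('wrist',o),[.387,-.112,.112]))
E
```

```text
[ 5.25004659e-01 -2.53969200e-05  2.45354230e-01] [1.79994937e+02 3.03924503e-03 8.99984484e+01] [-0.07847984 -0.46409286 -0.06758899] 0.9
[] [] [{'point': [329.6, 211.4], 'confidence': 0.91}]
[145.68480088 368.99186616]validation failed for argument at $[0]...
```

View pics/w1.png

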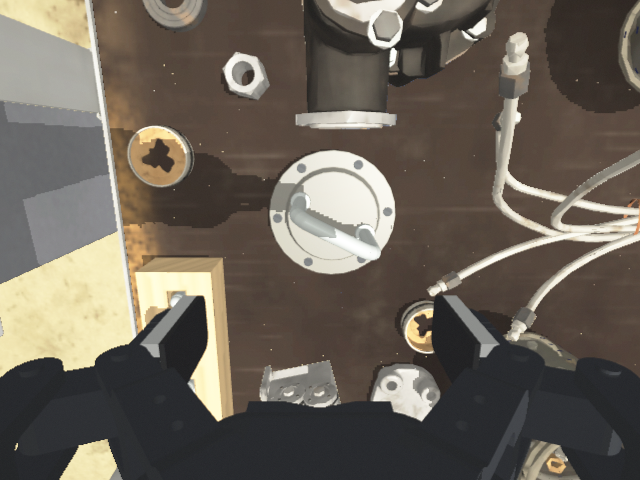

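The move was refused because every row needs all six keys, so the view is unchanged: the bow is at (337,230) and the rack is at left. I'll retry with full rows.

```bash
python3 -m crank '[{"tx":-2.8,"ty":-3.4,"tz":0,"wx":0,"wy":0,"wz":0},{"tx":-5.6,"ty":-6.8,"tz":0,"wx":0,"wy":0,"wz":0},{"tx":-8.4,"ty":-10.2,"tz":0,"wx":0,"wy":0,"wz":0},{"tx":-11.2,"ty":-13.7,"tz":0,"wx":0,"wy":0,"wz":0},{"tx":-11.2,"ty":-13.7,"tz":1,"wx":0,"wy":0,"wz":0},{"tx":-11.2,"ty":-13.7,"tz":1,"wx":0,"wy":0,"wz":0},{"tx":-11.2,"ty":-13.7,"tz":1,"wx":0,"wy":0,"wz":0}]'
python3 - <<'E'
from h import *
o,im=snap('wrist','pics/w2.png');print(o['position'],o['tcp_rot'],o['contact_force'],o['time_s'])
print(ctrl.recognise('hook_eye','wrist'),ctrl.recognise('bow_bar','wrist'))
print(proj(cam('wrist',o),[.387,-.112,.112]))
E
```

```text
time_s: 1.8
position: [0.3886, -0.1118, 0.2354]
tcp_rot: [180.0, -0.0, 90.0]
contact_force: [-0.6, 0.3, 0.8]
finger_gap: 1.003
[ 0.38864441 -0.11182137  0.23540021] [ 1.79965323e+02 -1.04378670e-02  9.00172605e+01] [-0.57921814  0.31612354  0.75164837] 1.8
[{'point': [320.3, 223.4], 'confidence': 0.62}] [{'point': [491.7, 89.7], 'confidence': 0.88}]
[316.3210102  236.55019264]
```

View pics/w2.png

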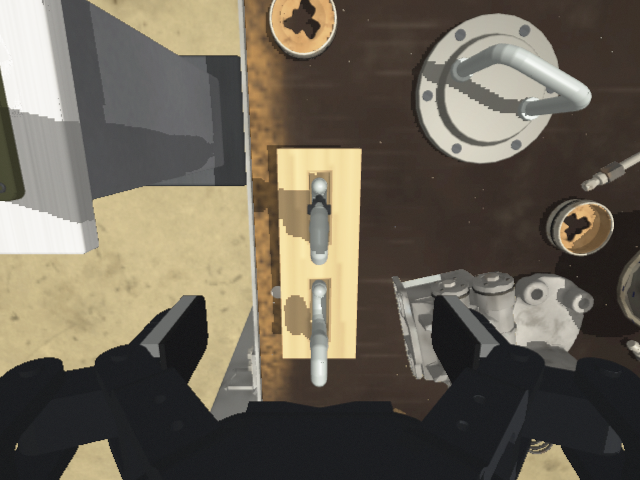

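The wrist view is now centred over the rack. The snap hook with the dark gate is the upper one, with its nose at (319,183) and its eye spanning rows 205–262 at column 319. The open hook is below it.

Run:
```python
from h import *
o=ctrl.get_obs();w=cam('wrist',o);s,d=cam('scene'),cam('side')
print('nose',atz(w,(319,181),.045)); print('eye col',atz(w,(319.5,235),.115),'rear',atz(w,(319.5,262),.111))
for q in [(278,149),(361,149),(357,358),(283,358)]: print('rack',atz(w,q,.045))
a=[atz(w,q,.1) for q in [(508,52),(580,98)]];print('bar',a,np.degrees(np.arctan2(*(a[1]-a[0])[1::-1])))
e=np.array([.388,-.115,.111])
th=np.linspace(0,2*np.pi,40)
for r in (.021,.0):pass
for n,c in (('scene',s),('side',d),('wrist',w)):
  im=cv2.imread('pics/%s.png'%({'scene':'scene0','side':'side0','wrist':'w2'}[n]))
  for r in (.021,.009):
    for t in th:
      p=proj(c,e+[0,r*np.cos(t),r*np.sin(t)]);cv2.circle(im,tuple(int(x) for x in p),0,(0,0,255),-1)
  p=proj(c,e).astype(int);z=im[p[1]-40:p[1]+40,p[0]-40:p[0]+40]
  cv2.imwrite(f'pics/e_{n}.png',cv2.resize(z,(266,266),interpolation=0))
cv2.imwrite('pics/e.png',np.hstack([cv2.imread(f'pics/e_{n}.png') for n in('scene','side','wrist')]))
```

```text
nose [ 0.38930496 -0.08046237  0.045     ]
eye col [ 0.38965614 -0.10989406  0.115     ] rear [ 0.3897229  -0.13072517  0.111     ]
rack [ 0.35525973 -0.05419676  0.045     ]
rack [ 0.42406211 -0.05401997  0.045     ]
rack [ 0.42634975 -0.24988526  0.045     ]
rack [ 0.35502625 -0.25000099  0.045     ]
bar [array([0.51090616, 0.00829572, 0.1       ]), array([ 0.56246406, -0.01944563,  0.1       ])] -28.28300717995507
```

View pics/e.png

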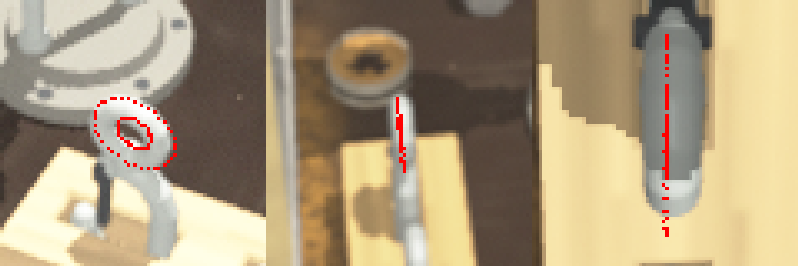

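```bash
python3 -m crank '[{"tx":0.2,"ty":0.1,"tz":3.5,"wx":0,"wy":0,"wz":0},{"tx":0.2,"ty":0.1,"tz":7,"wx":0,"wy":0,"wz":0},{"tx":0.2,"ty":0.1,"tz":10.5,"wx":0,"wy":0,"wz":0},{"tx":0.2,"ty":0.1,"tz":12.9,"wx":0,"wy":0,"wz":0},{"tx":0.2,"ty":0.1,"tz":12.9,"wx":0,"wy":0,"wz":0},{"tx":0.2,"ty":0.1,"tz":12.9,"wx":0,"wy":0,"wz":0},{"tx":0.2,"ty":0.1,"tz":12.9,"wx":0,"wy":0,"wz":0}]' 0.6 40
python3 - <<'E'
from h import *
o,im=snap('wrist','pics/w3.png');print(o['position'],o['contact_force'],o['time_s'])
E
```

```text
time_s: 2.65
position: [0.3919, -0.1097, 0.1079]
tcp_rot: [179.8, 0.0, 90.1]
contact_force: [0.4, 0.1, 0.9]
finger_gap: 0.6
[ 0.39187178 -0.10971178  0.10787276] [0.41769024 0.12218851 0.87730676] 2.65
```

View pics/w3.png

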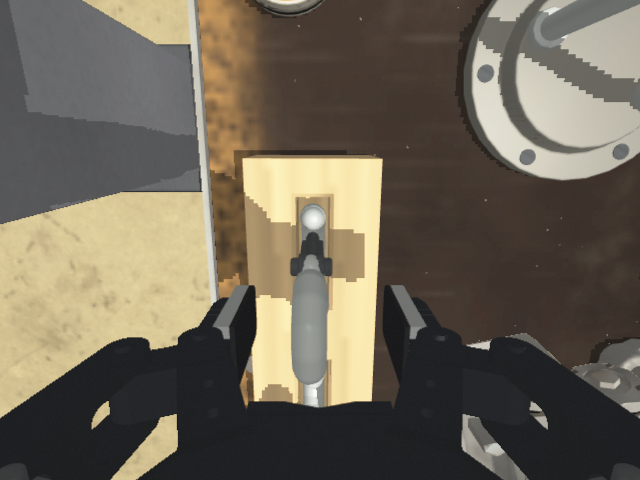

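Run:
```python
from h import *
o=ctrl.get_obs();w=cam('wrist',o);print(o['position'])
for z in (.111,.121,.131):print(z,atz(w,(310,328),z))
for y in (-.107,-.110,-.113):
  e=np.array([.389,y,.111]);th=np.linspace(0,6.28,100)
  v=[proj(w,e+[0,.021*np.cos(t),.021*np.sin(t)])[1] for t in th];print(y,min(v),max(v),proj(w,e+[0,.0215,-.063]))
```

```text
[ 0.39191453 -0.10980597  0.10799317]
0.111 [ 0.3886746  -0.11243705  0.111     ]
0.121 [ 0.38888415 -0.10706037  0.121     ]
0.131 [ 0.38909369 -0.10168368  0.131     ]
-0.107 257.37539925029427 375.4132944375166 [312.80430101 221.13628402]
-0.11 265.052641075112 382.8768164244731 [312.81230723 226.81565024]
-0.113 272.64495906425776 390.2856396326576 [312.82024952 232.44966037]
```

The hook is centred at column 310, with the eye's rear edge at row 385, so its eye is at about (0.389, -0.111). The jaws are centred at column 320, so I'll shift 3 mm and close.

```bash
python3 -m crank '[{"tx":-0.1,"ty":-0.3,"tz":0.2,"wx":0,"wy":0,"wz":0},{"tx":-0.1,"ty":-0.3,"tz":0.2,"wx":0,"wy":0,"wz":0},{"tx":-0.1,"ty":-0.3,"tz":0.2,"wx":0,"wy":0,"wz":0}]'
python3 -m crank '[{"tx":0,"ty":0,"tz":0,"wx":0,"wy":0,"wz":0},{"tx":0,"ty":0,"tz":0,"wx":0,"wy":0,"wz":0},{"tx":0,"ty":0,"tz":0,"wx":0,"wy":0,"wz":0},{"tx":0,"ty":0,"tz":0,"wx":0,"wy":0,"wz":0},{"tx":0,"ty":0,"tz":0,"wx":0,"wy":0,"wz":0},{"tx":0,"ty":0,"tz":0,"wx":0,"wy":0,"wz":0},{"tx":0,"ty":0,"tz":0,"wx":0,"wy":0,"wz":0},{"tx":0,"ty":0,"tz":0,"wx":0,"wy":0,"wz":0}]' 0 90
```

```text
time_s: 3.0
position: [0.3891, -0.111, 0.1065]
tcp_rot: [179.7, 0.1, 90.1]
contact_force: [-0.4, 0.6, 0.1]
finger_gap: 0.6
time_s: 3.8
position: [0.3891, -0.111, 0.1067]
tcp_rot: [179.7, 0.1, 90.1]
contact_force: [-2.0, -0.5, 5.0]
finger_gap: 0.122
```

```bash
python3 -m crank '[{"tx":0,"ty":0,"tz":-1,"wx":0,"wy":0,"wz":0},{"tx":0,"ty":0,"tz":-2.5,"wx":0,"wy":0,"wz":0},{"tx":0,"ty":0,"tz":-4.5,"wx":0,"wy":0,"wz":0},{"tx":0,"ty":0,"tz":-6.5,"wx":0,"wy":0,"wz":0},{"tx":0,"ty":0,"tz":-8.5,"wx":0,"wy":0,"wz":0},{"tx":0,"ty":0,"tz":-9.5,"wx":0,"wy":0,"wz":0},{"tx":0,"ty":0,"tz":-9.5,"wx":0,"wy":0,"wz":0},{"tx":0,"ty":0,"tz":-9.5,"wx":0,"wy":0,"wz":0}]'
python3 - <<'E'
from h import *
o,im=snap('wrist','pics/w4.png');print(o['position'],o['tcp_rot'],o['contact_force'],o['time_s'])
snap('scene','pics/s4.png');snap('side','pics/d4.png')
a=cv2.imread('pics/s4.png')[200:400,200:400];b=cv2.imread('pics/d4.png')[200:360,230:390]
cv2.imwrite('pics/z4.png',np.hstack([cv2.resize(a,(400,400),interpolation=2),cv2.resize(b,(400,400),interpolation=2)]))
E
```

```text
time_s: 4.6
position: [0.3883, -0.1108, 0.2011]
tcp_rot: [179.8, 0.1, 90.1]
contact_force: [-0.1, -0.6, -3.3]
finger_gap: 0.124
[ 0.38826442 -0.1107681   0.20109791] [1.79775113e+02 6.17019536e-02 9.01048513e+01] [-0.14495261 -0.60983835 -3.29731732] 4.6
```

View pics/w4.png

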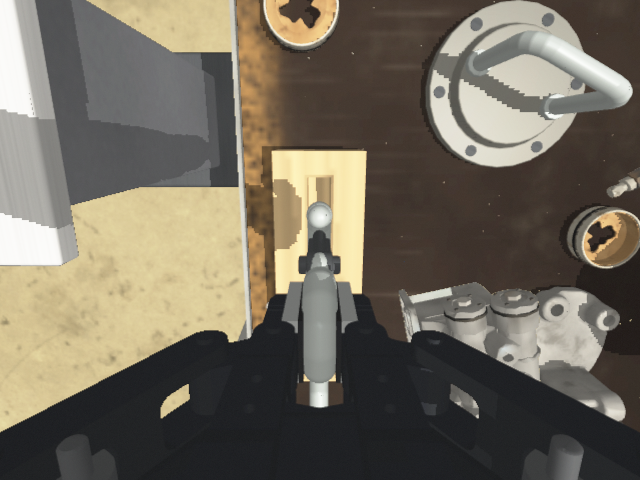

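View pics/z4.png

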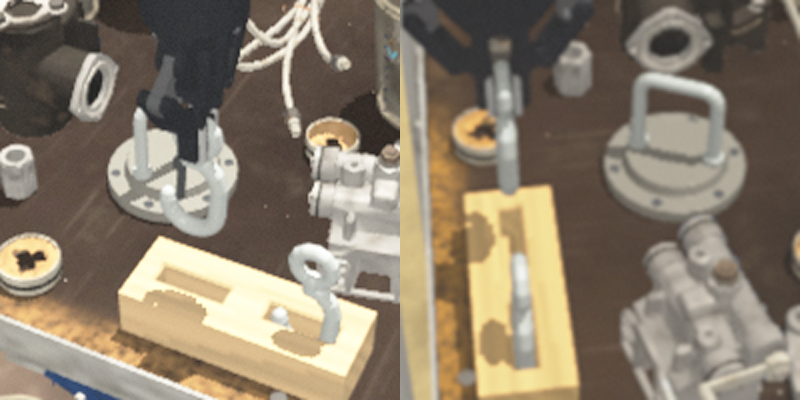

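The hook is in the grip and clear of the slot, hanging upright with its nose at (319,213) and the gate shut. Next I'll turn it about 31° and stop short of the bow for a close look.

```bash
python3 -m crank '[{"tx":0.7,"ty":2.2,"tz":0,"wx":0,"wy":0,"wz":0.11},{"tx":1.4,"ty":4.4,"tz":0,"wx":0,"wy":0,"wz":0.22},{"tx":2.1,"ty":6.6,"tz":0,"wx":0,"wy":0,"wz":0.33},{"tx":2.8,"ty":8.8,"tz":0,"wx":0,"wy":0,"wz":0.44},{"tx":3.3,"ty":10.4,"tz":0,"wx":0,"wy":0,"wz":0.54},{"tx":3.3,"ty":10.4,"tz":0,"wx":0,"wy":0,"wz":0.54},{"tx":3.3,"ty":10.4,"tz":0,"wx":0,"wy":0,"wz":0.54},{"tx":3.3,"ty":10.4,"tz":0,"wx":0,"wy":0,"wz":0.54}]'
python3 - <<'E'
from h import *
o,im=snap('wrist','pics/w5.png');print(o['position'],o['tcp_rot'],o['contact_force'],o['time_s'])
E
```

```text
time_s: 5.55
position: [0.4902, -0.0775, 0.2002]
tcp_rot: [180.0, 0.0, 59.2]
contact_force: [-0.4, -0.7, -2.3]
finger_gap: 0.125
[ 0.49024168 -0.07751977  0.20015311] [1.79986039e+02 2.33044583e-02 5.92098534e+01] [-0.39632902 -0.68024367 -2.29086524] 5.55
```

View pics/w5.png

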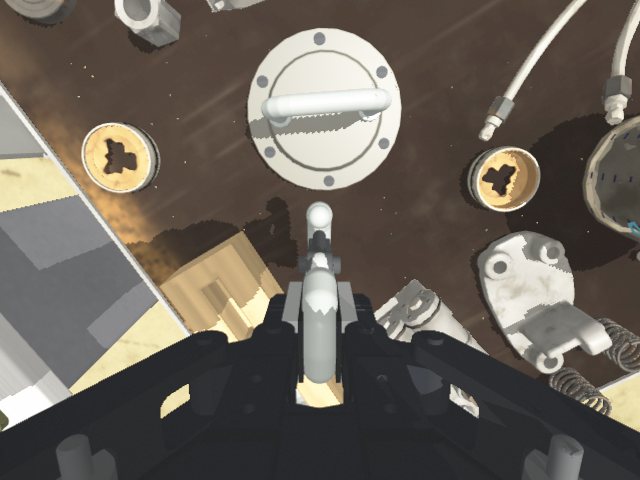

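Run:
```python
import cv2
a=cv2.imread('pics/w5.png')[70:130,250:410];cv2.imwrite('pics/z5.png',cv2.resize(a,(800,300),interpolation=0))
```

```text
(no output)
```

View pics/z5.png

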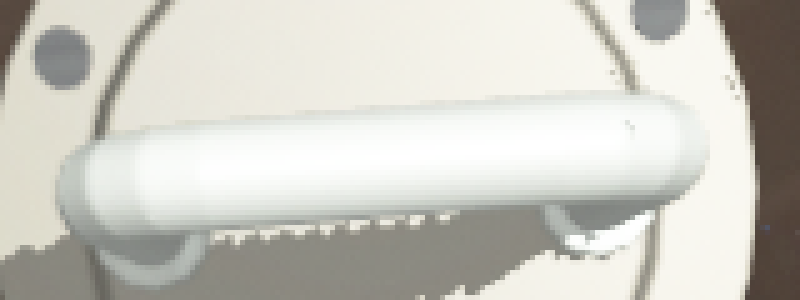

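```bash
python3 - <<'E'
from h import *
o=ctrl.get_obs();w=cam('wrist',o)
a,b,m=[atz(w,q,.1) for q in[(294,105.4),(354,101),(326.6,103)]];print(m,np.degrees(np.arctan2(*(b-a)[1::-1])))
R,q=T(o);print('bar in tool',R.T@(m-q),R.T@(b-a)/np.linalg.norm(b-a))
e=q+R@np.array([0,0,-.005]); print('pred nose',proj(w,e+R@np.array([.0215,0,.063])),proj(w,e+R@np.array([.0215,0,.07])), 'rear',max(proj(w,e+R@np.array([.021*np.cos(t),0,.021*np.sin(t)]))[1] for t in np.linspace(0,6.28,90)))
# scene views check of bar ends
for n in('scene','side'):
  c=cam(n);u=(b-a)/np.linalg.norm(b-a);print(n,[proj(c,m+k*u).round() for k in(-.034,0,.034)])
E
python3 - <<'E'
import cv2
a=cv2.imread('pics/scene0.png')[230:310,245:325];b=cv2.imread('pics/side0.png')[220:300,300:380]
import numpy as np
cv2.imwrite('pics/z6.png',np.hstack([cv2.resize(a,(400,400),interpolation=0),cv2.resize(b,(400,400),interpolation=0)]))
E
```

```text
[ 0.53817659 -0.00654425  0.1       ] -26.793104006893632
bar in tool [0.08550351 0.00453554 0.10039943] [7.01631061e-02 9.97535150e-01 8.73767811e-04]
pred nose [318.63441109 227.67434172] [318.6428187  224.68311808] rear 386.2871115162797
scene [array([269., 254.]), array([285., 247.]), array([300., 240.])]
side [array([326., 230.]), array([342., 234.]), array([358., 238.])]
```

View pics/z6.png

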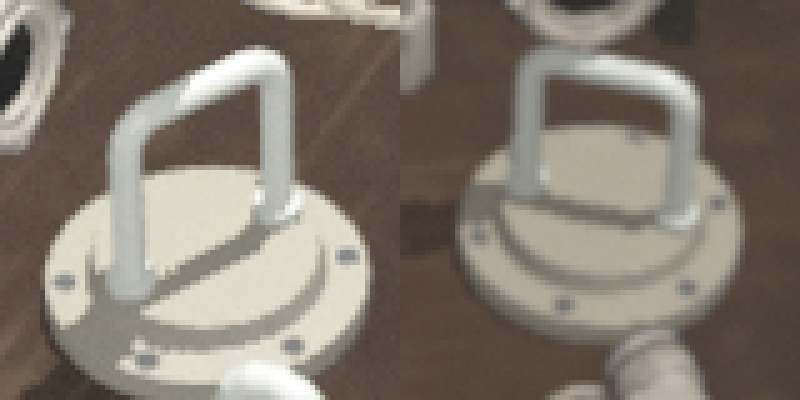

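```bash
cat >> h.py <<'E'
def hookpts():
    L=[]
    for t in np.linspace(0,2*np.pi,60): L+= [(.021*np.cos(t),0,.021*np.sin(t)),(.009*np.cos(t),0,.009*np.sin(t))]
    for t in np.linspace(0,-np.pi,40):
        for r in (.014,.028): L.append((r*np.cos(t),0,-.073+r*np.sin(t)))
    for t in np.linspace(0,np.pi,20): L.append((.021+.007*np.cos(t),0,-.07+.007*np.sin(t)))
    for z in np.linspace(-.073,-.04,15): L+= [(-.014,0,z),(-.028,0,z)]
    for z in np.linspace(-.029,-.071,20): L.append((.011+.003*(-.029-z)/.042,0,z))
    return np.array(L)
def overlay(im,c,Rh,e,col):
    for p in hookpts():
        q=proj(c,e+Rh@p); cv2.circle(im,(int(round(q[0])),int(round(q[1]))),0,col,-1)
# hook axes in tool frame: x=tool x, z=-tool z, y=-tool y
def hookR(R,tilt): # tilt>0 : nose swings to +x (forward)
    B=np.diag([1,-1,-1.])
    return R@B@Ro.from_euler('y',-tilt,degrees=True).as_matrix()
E
python3 - <<'E'
from h import *
o=ctrl.get_obs();snap('scene','pics/s6.png');snap('side','pics/d6.png');R,q=T(o)
out=[]
for n,f,(x,y,h) in(('scene','s6',(230,230,60)),('wrist','w5',(260,190,110))):
  c=cam(n,o)
  row=[]
  for tilt in (None,0,5):
    im=cv2.imread(f'pics/{f}.png')
    if n=='scene':
      im=im[:, :]
    if tilt is not None: overlay(im,c,hookR(R,tilt),q+R@np.array([.001,0,-.005]),(0,0,255))
    p=proj(c,q).astype(int)
    z=im[p[1]-50:p[1]+100,p[0]-75:p[0]+75] if n=='scene' else im[190:410,210:430]
    row.append(cv2.resize(z,(266,266),interpolation=0))
  out.append(np.hstack(row))
cv2.imwrite('pics/z7.png',np.vstack(out))
E
```

```text
(no output)
```

View pics/z7.png

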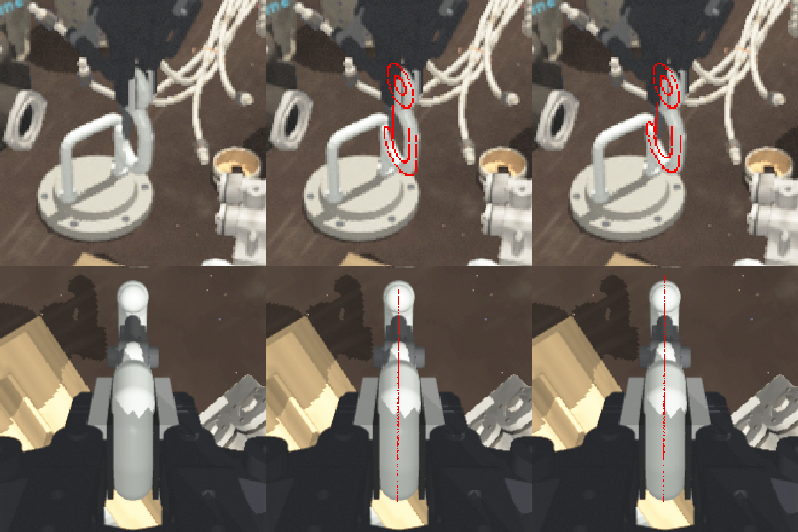

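Run:
```python
from h import *
o=ctrl.get_obs();R,q=T(o)
row=[];c=cam('scene',o)
for tilt in (None,0,4):
    im=cv2.imread(f'pics/s6.png');p=proj(c,q-[0,0,.05]).astype(int)
    big=cv2.resize(im[p[1]-33:p[1]+47,p[0]-33:p[0]+33],None,fx=4,fy=4,interpolation=2)
    if tilt is not None:
      for pt in hookpts():
        u=proj(c,q+R@np.array([.001,0,-.005])+hookR(R,tilt)@pt);cv2.circle(big,tuple(int((a-b+33+.5)*4) for a,b in zip(u,p)),0,(0,0,255),-1)
    row.append(big)
cv2.imwrite('pics/z8.png',np.hstack(row))
```

```text
(no output)
```

View pics/z8.png

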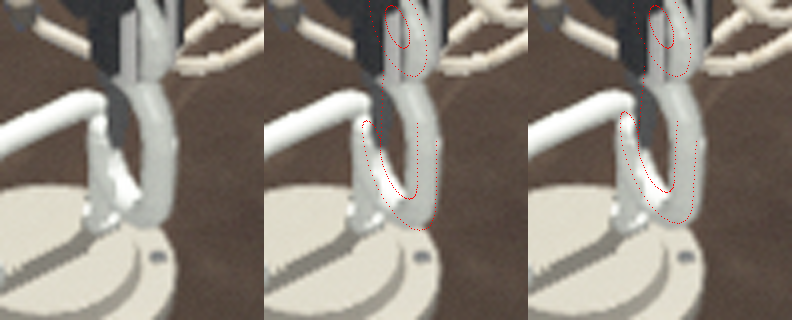

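Overlaying the hook outline on the scene picture (bottom of the hook near scene crop (145,225)) shows it untilted in the grip, within about 1 mm. Before inserting, I'll calibrate the relative height by gently touching the hook's bottom onto the bar from above.

```bash
python3 -m crank '[{"tx":0,"ty":0,"tz":-1.5,"wx":0,"wy":0,"wz":-0.035},{"tx":0,"ty":0,"tz":-1.5,"wx":0,"wy":0,"wz":-0.07},{"tx":2,"ty":0.1,"tz":-1.5,"wx":0,"wy":0,"wz":-0.07},{"tx":4,"ty":0.2,"tz":-1.5,"wx":0,"wy":0,"wz":-0.07},{"tx":6,"ty":0.3,"tz":-1.5,"wx":0,"wy":0,"wz":-0.07},{"tx":8,"ty":0.4,"tz":-1.5,"wx":0,"wy":0,"wz":-0.07},{"tx":8.4,"ty":0.45,"tz":-1.5,"wx":0,"wy":0,"wz":-0.07},{"tx":8.4,"ty":0.45,"tz":-1.5,"wx":0,"wy":0,"wz":-0.07},{"tx":8.4,"ty":0.45,"tz":-1.5,"wx":0,"wy":0,"wz":-0.07}]'
python3 - <<'E'
from h import *
o,im=snap('wrist','pics/w9.png')
F=[];Z=[]
for i in range(4): 
  o=ctrl.get_obs();F.append(o['contact_force']);Z.append(o['position']);snap(['scene','side','scene','side'][i],f'pics/x9{i}.png')
print(np.mean(F,0),np.mean(Z,0),np.std(Z,0),o['tcp_rot'],o['time_s'])
w=cam('scene');R,q=T(o)
row=[]
for n,f in(('scene','pics/x90.png'),('side','pics/x91.png')):
  c=cam(n);im=cv2.imread(f);p=proj(c,q-[0,0,.08]).astype(int);row.append(cv2.resize(im[p[1]-50:p[1]+50,p[0]-50:p[0]+50],(400,400),interpolation=2))
cv2.imwrite('pics/z9.png',np.hstack(row))
E
```

```text
time_s: 6.6
position: [0.5369, -0.0085, 0.2157]
tcp_rot: [179.9, 0.0, 63.2]
contact_force: [-0.2, -0.0, -2.3]
finger_gap: 0.122
[ 0.02121883  0.14669402 -2.47711497] [ 0.5370761  -0.00853177  0.21582623] [1.23484339e-04 4.19023641e-05 3.36753894e-05] [1.79901041e+02 1.74103233e-03 6.31210572e+01] 6.8
```

View pics/z9.png

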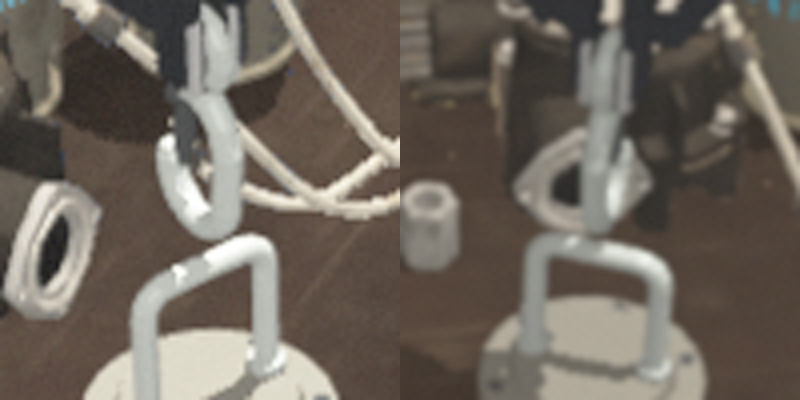

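View pics/w9.png

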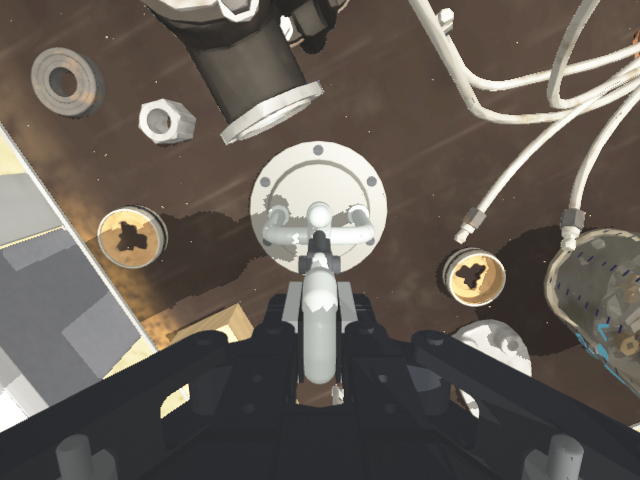

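The hook is above the bow. The bar is horizontal in the wrist view (row about 235, columns 268–370), so the hook is centred between the legs and square to the bar.

Run:
```python
from h import *
o=ctrl.get_obs();w=cam('wrist',o);R,q=T(o)
import sys
for r in (233,235,237): print(R.T@(atz(w,(319.5,r),.1)-q))
b=np.array([.5382,-.0065,.1]);print('prev bar',R.T@(b-q))
a=cv2.imread('pics/w9.png')[200:280,250:390];cv2.imwrite('pics/z10.png',cv2.resize(a,(770,440),interpolation=0))
```

```text
[0.00435065 0.00055007 0.11588019]
[0.00296236 0.00055168 0.11588011]
[0.00157012 0.00055328 0.11588004]
prev bar [ 0.00207426 -0.00031562  0.11587845]
```

View pics/z10.png

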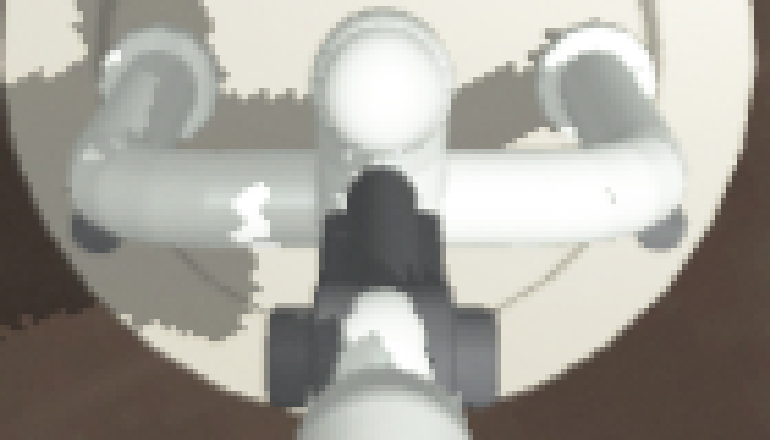

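```bash
python3 -m crank '[{"tx":0,"ty":0,"tz":0.5,"wx":0,"wy":0,"wz":0},{"tx":0,"ty":0,"tz":0.8,"wx":0,"wy":0,"wz":0},{"tx":0,"ty":0,"tz":0.8,"wx":0,"wy":0,"wz":0},{"tx":0,"ty":0,"tz":0.8,"wx":0,"wy":0,"wz":0}]'
```

```text
time_s: 7.25
position: [0.5372, -0.0084, 0.2076]
tcp_rot: [179.9, 0.0, 63.1]
contact_force: [-0.3, 0.8, -2.7]
finger_gap: 0.123
```

```bash
python3 -m crank '[{"tx":0,"ty":0,"tz":0.4,"wx":0,"wy":0,"wz":0},{"tx":0,"ty":0,"tz":0.4,"wx":0,"wy":0,"wz":0}]'
python3 -m crank '[{"tx":0,"ty":0,"tz":0.1,"wx":0,"wy":0,"wz":0},{"tx":0,"ty":0,"tz":0.1,"wx":0,"wy":0,"wz":0}]'
```

```text
time_s: 7.45
position: [0.5369, -0.0084, 0.2031]
tcp_rot: [180.0, 0.0, 63.1]
contact_force: [0.3, 0.3, -3.1]
finger_gap: 0.123
time_s: 7.65
position: [0.5371, -0.0084, 0.2027]
tcp_rot: [179.9, 0.0, 63.1]
contact_force: [0.0, 0.1, 2.7]
finger_gap: 0.121
```

```bash
python3 -m crank '[{"tx":0,"ty":0,"tz":0.1,"wx":0,"wy":0,"wz":0},{"tx":0,"ty":0,"tz":0.1,"wx":0,"wy":0,"wz":0}]'
```

```text
time_s: 7.85
position: [0.5371, -0.0083, 0.2026]
tcp_rot: [179.9, -0.0, 63.1]
contact_force: [-1.3, -0.5, 5.1]
finger_gap: 0.119
```

Contact shows at TCP z ≈ 0.2028, where the eye is 107 mm above the bar axis. The insertion height, with the bar 55 mm below the eye, is therefore TCP z ≈ 0.1508. I'll back off and go down to it.

```bash
python3 -m crank '[{"tx":0,"ty":0,"tz":-0.5,"wx":0,"wy":0,"wz":0},{"tx":-2,"ty":0,"tz":-0.8,"wx":0,"wy":0,"wz":0},{"tx":-4,"ty":0,"tz":-0.8,"wx":0,"wy":0,"wz":0},{"tx":-6,"ty":0,"tz":-0.8,"wx":0,"wy":0,"wz":0},{"tx":-6,"ty":0,"tz":1,"wx":0,"wy":0,"wz":0},{"tx":-6,"ty":0,"tz":3,"wx":0,"wy":0,"wz":0},{"tx":-6,"ty":0,"tz":5.2,"wx":0,"wy":0,"wz":0},{"tx":-6,"ty":0,"tz":5.2,"wx":0,"wy":0,"wz":0},{"tx":-6,"ty":0,"tz":5.2,"wx":0,"wy":0,"wz":0},{"tx":-6,"ty":0,"tz":5.2,"wx":0,"wy":0,"wz":0}]'
python3 - <<'E'
from h import *
o,im=snap('wrist','pics/w11.png');w=cam('wrist',o);R,q=T(o);print(o['position'],o['contact_force'])
b=np.array([.5382,-.0065,.1]);print('prev bar',R.T@(b-q))
snap('scene','pics/s11.png');snap('side','pics/d11.png')
row=[]
for n,f in(('scene','pics/s11.png'),('side','pics/d11.png')):
  c=cam(n);im=cv2.imread(f);p=proj(c,q-[0,0,.06]).astype(int);row.append(cv2.resize(im[p[1]-50:p[1]+50,p[0]-50:p[0]+50],(400,400),interpolation=2))
cv2.imwrite('pics/z11.png',np.hstack(row))
E
```

```text
time_s: 8.85
position: [0.5111, -0.062, 0.1517]
tcp_rot: [179.8, -0.0, 63.1]
contact_force: [-0.6, -0.7, -2.7]
finger_gap: 0.122
[ 0.51108908 -0.06196534  0.15167074] [-0.60905082 -0.66722212 -2.71797104]
prev bar [ 0.06168792 -0.00107321  0.0517177 ]
```

View pics/w11.png

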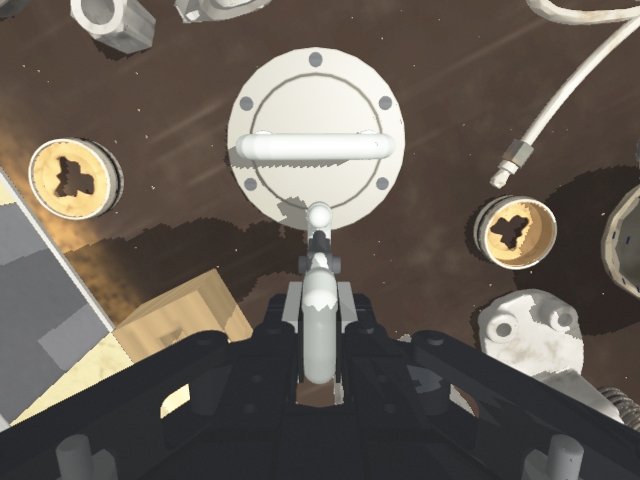

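View pics/z11.png

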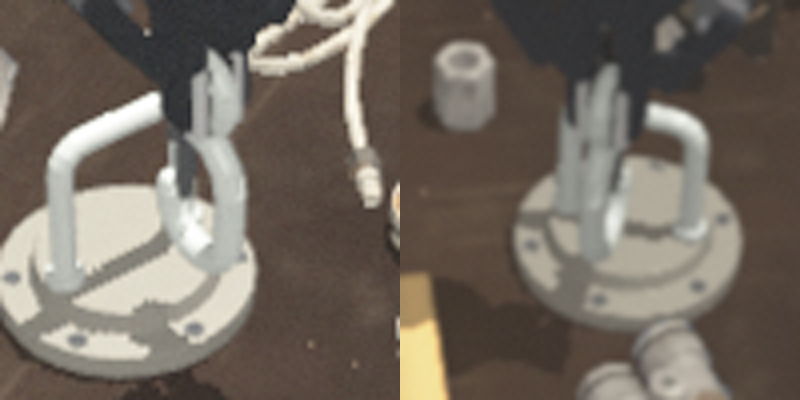

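Height is 0.9 mm above target. The bar is about 61 mm ahead in the wrist view (row 146, columns 232–393), clear of the nose at (319,213). I'll correct the height and close in.

```bash
python3 -m crank '[{"tx":1,"ty":0,"tz":0.1,"wx":0,"wy":0,"wz":0},{"tx":2,"ty":0,"tz":0.1,"wx":0,"wy":0,"wz":0},{"tx":2.7,"ty":0,"tz":0.1,"wx":0,"wy":0,"wz":0},{"tx":2.7,"ty":0,"tz":0.1,"wx":0,"wy":0,"wz":0},{"tx":2.7,"ty":0,"tz":0.1,"wx":0,"wy":0,"wz":0}]'
python3 - <<'E'
from h import *
o,im=snap('wrist','pics/w12.png');w=cam('wrist',o);R,q=T(o);print(o['position'],o['contact_force'])
b=np.array([.5382,-.0065,.1]);print('prev bar',R.T@(b-q))
E
```

```text
time_s: 9.5
position: [0.5233, -0.0375, 0.1506]
tcp_rot: [179.8, -0.0, 63.2]
contact_force: [0.6, 0.1, -2.9]
finger_gap: 0.12
[ 0.52325633 -0.03750274  0.15060379] [ 0.63839849  0.10628205 -2.86369003]
prev bar [ 0.03438432 -0.00084528  0.05061848]
```

View pics/w12.png

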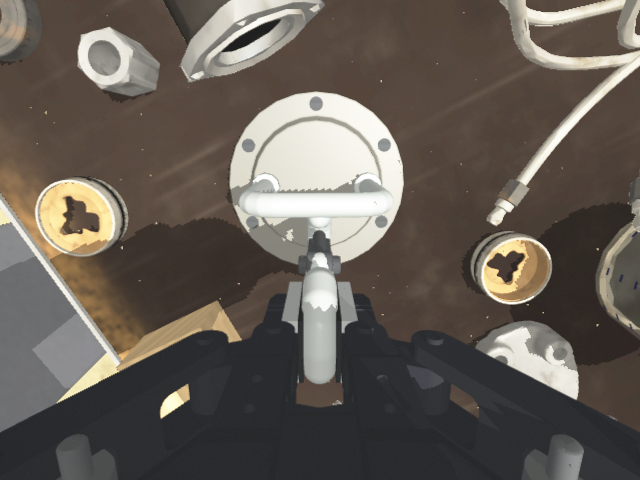

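The bar (row 206) now overlaps and hides the nose, so it sits above the nose tip, with no contact force yet. Now small steps.

```bash
python3 - <<'E'
from h import *
o=ctrl.get_obs();w=cam('wrist',o);R,q=T(o);print(R.T@(atz(w,(319.5,206),.1)-q))
E
python3 -m crank '[{"tx":0.5,"ty":0,"tz":0,"wx":0,"wy":0,"wz":0},{"tx":1,"ty":0,"tz":0,"wx":0,"wy":0,"wz":0},{"tx":1,"ty":0,"tz":0,"wx":0,"wy":0,"wz":0}]'
python3 -m crank '[{"tx":0.3,"ty":0,"tz":0,"wx":0,"wy":0,"wz":0},{"tx":0.3,"ty":0,"tz":0,"wx":0,"wy":0,"wz":0}]'
python3 -m crank '[{"tx":0.3,"ty":0,"tz":0,"wx":0,"wy":0,"wz":0},{"tx":0.3,"ty":0,"tz":0,"wx":0,"wy":0,"wz":0}]'
```

```text
[0.03397425 0.00041075 0.05058215]
time_s: 9.85
position: [0.5277, -0.0285, 0.1505]
tcp_rot: [179.8, -0.0, 63.2]
contact_force: [0.0, 0.1, -2.7]
finger_gap: 0.121
time_s: 10.05
position: [0.529, -0.0259, 0.1505]
tcp_rot: [179.8, 0.0, 63.2]
contact_force: [-0.6, -1.2, -1.6]
finger_gap: 0.126
time_s: 10.25
position: [0.5303, -0.0233, 0.1505]
tcp_rot: [179.8, 0.1, 63.2]
contact_force: [-1.0, -2.9, -1.4]
finger_gap: 0.12
```

```bash
python3 -m crank '[{"tx":0.3,"ty":0,"tz":0,"wx":0,"wy":0,"wz":0},{"tx":0.3,"ty":0,"tz":0,"wx":0,"wy":0,"wz":0}]'
python3 -m crank '[{"tx":0.3,"ty":0,"tz":0,"wx":0,"wy":0,"wz":0},{"tx":0.3,"ty":0,"tz":0,"wx":0,"wy":0,"wz":0}]'
python3 -m crank '[{"tx":0.3,"ty":0,"tz":0,"wx":0,"wy":0,"wz":0},{"tx":0.3,"ty":0,"tz":0,"wx":0,"wy":0,"wz":0}]'
```

```text
time_s: 10.45
position: [0.5316, -0.0206, 0.1504]
tcp_rot: [179.8, 0.1, 63.2]
contact_force: [-1.4, -2.7, -1.8]
finger_gap: 0.122
time_s: 10.65
position: [0.5329, -0.0179, 0.1503]
tcp_rot: [179.8, 0.1, 63.2]
contact_force: [-2.2, -2.4, -2.2]
finger_gap: 0.12
time_s: 10.85
position: [0.5341, -0.015, 0.1501]
tcp_rot: [179.8, 0.1, 63.2]
contact_force: [-2.4, -3.5, -1.6]
finger_gap: 0.122
```

```bash
python3 -m crank '[{"tx":0.2,"ty":0,"tz":0,"wx":0,"wy":0,"wz":0},{"tx":0.2,"ty":0,"tz":0,"wx":0,"wy":0,"wz":0}]'
python3 - <<'E'
from h import *
o,im=snap('wrist','pics/w13.png');w=cam('wrist',o);R,q=T(o);print(o['position'],o['contact_force'])
b=np.array([.5382,-.0065,.1]);print('prev bar',R.T@(b-q))
snap('scene','pics/s13.png');snap('side','pics/d13.png')
row=[]
for n,f in(('scene','pics/s13.png'),('side','pics/d13.png')):
  c=cam(n);im=cv2.imread(f);p=proj(c,q-[0,0,.06]).astype(int);row.append(cv2.resize(im[p[1]-40:p[1]+40,p[0]-40:p[0]+40],(400,400),interpolation=2))
cv2.imwrite('pics/z13.png',np.hstack(row))
E
```

```text
time_s: 11.05
position: [0.5344, -0.0142, 0.1501]
tcp_rot: [179.8, 0.3, 63.2]
contact_force: [-2.8, -6.0, -0.9]
finger_gap: 0.12
[ 0.53439425 -0.01423982  0.15009413] [-2.78865226 -5.99303248 -0.86437074]
prev bar [ 0.00890668 -0.00024752  0.05004418]
```

View pics/w13.png

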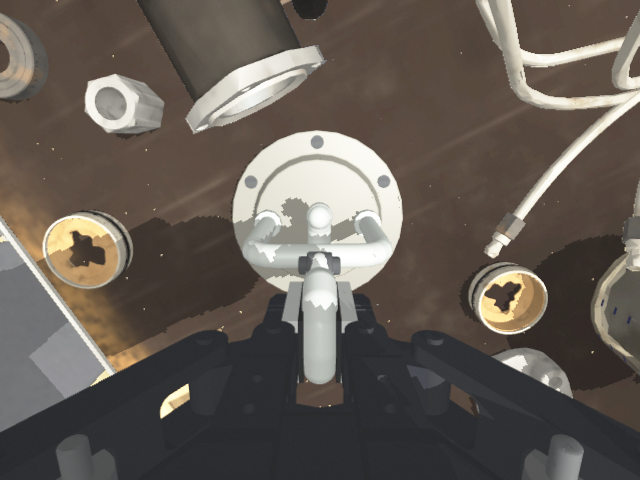

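View pics/z13.png

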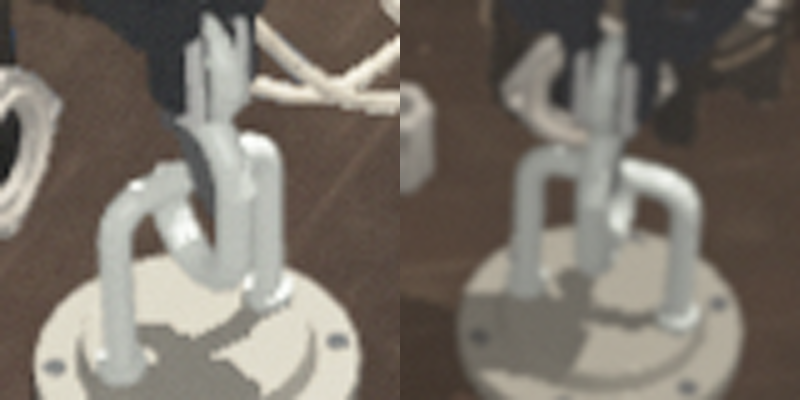

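The gate (dark) is swung inwards behind the bar, and the force rose to about 6.6 N along the approach, so it is at its stop with the bar over the nose. I'll ease back 1 mm, then raise the hook while bringing it forward so the bar drops behind the nose.

```bash
python3 - <<'E'
from h import *
o=ctrl.get_obs();w=cam('wrist',o);R,q=T(o)
for r in (248,250,252):print(R.T@(atz(w,(319.5,r),.1)-q),atz(w,(319.5,r),.1))
E
python3 -m crank '[{"tx":-0.1,"ty":0,"tz":-0.1,"wx":0,"wy":0,"wz":0},{"tx":-0.1,"ty":0,"tz":-0.3,"wx":0,"wy":0,"wz":0},{"tx":-0.1,"ty":0,"tz":-0.3,"wx":0,"wy":0,"wz":0}]'
python3 -m crank '[{"tx":0,"ty":0,"tz":-0.2,"wx":0,"wy":0,"wz":0},{"tx":0,"ty":0,"tz":-0.3,"wx":0,"wy":0,"wz":0},{"tx":0,"ty":0,"tz":-0.3,"wx":0,"wy":0,"wz":0}]'
```

```text
[0.01295898 0.00043468 0.05004465] [ 0.54061191 -0.00324664  0.1       ]
[0.01192056 0.00043588 0.05005023] [ 0.54014459 -0.00417397  0.1       ]
[0.0108791  0.00043709 0.05005583] [ 0.5396759  -0.00510402  0.1       ]
time_s: 11.5
position: [0.534, -0.0148, 0.1534]
tcp_rot: [179.8, 0.2, 63.2]
contact_force: [-1.7, -2.4, -1.4]
finger_gap: 0.117
time_s: 11.8
position: [0.5343, -0.0144, 0.1568]
tcp_rot: [179.8, 0.2, 63.2]
contact_force: [-1.0, -2.6, -1.4]
finger_gap: 0.124
```

Run:
```python
from h import *
o,im=snap('wrist','pics/w14.png');w=cam('wrist',o);R,q=T(o);print(o['position'])
a=cv2.imread('pics/w14.png')[190:300,240:400];cv2.imwrite('pics/z14.png',cv2.resize(a,(800,550),interpolation=0))
for r in (244,248,252):print(r,R.T@(atz(w,(319.5,r),.1)-q))
e=q+R@np.array([.002,0,-.0045]);print('noseouter',min(proj(w,e+hookR(R,0)@p)[1] for p in hookpts()))
```

```text
[ 0.53432956 -0.01441616  0.15679066]
244 [0.01315454 0.00044506 0.05674857]
248 [0.01101043 0.00044754 0.05675577]
252 [0.00885384 0.00045004 0.05676302]
noseouter 206.85593366723916
```

View pics/z14.png

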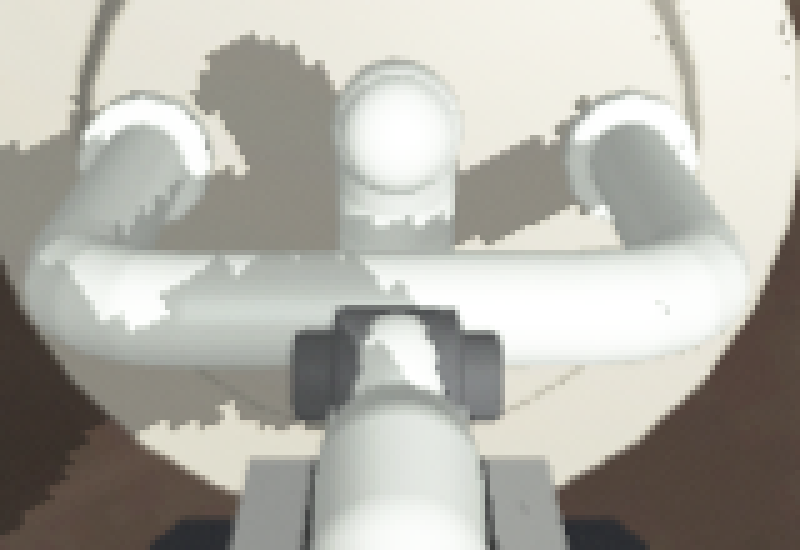

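Run:
```python
from h import *
o=ctrl.get_obs();w=cam('wrist',o);R,q=T(o)
print('nose c',R.T@(atz(w,(319.5,215.5),.091)-q),'bar',R.T@(atz(w,(319.5,251.5),.1)-q))
```

```text
nose c [0.02629697 0.00044437 0.06567795] bar [0.00913186 0.00044968 0.05673629]
```

The nose centre measures 17 mm ahead of the bar, so the bar is about 4 mm to +x of the eye. That clears the inside of the nose by about 4 mm, so I'll keep raising.

```bash
python3 -m crank '[{"tx":0,"ty":0,"tz":-0.3,"wx":0,"wy":0,"wz":0},{"tx":0.1,"ty":0,"tz":-0.6,"wx":0,"wy":0,"wz":0},{"tx":0.2,"ty":0,"tz":-0.9,"wx":0,"wy":0,"wz":0},{"tx":0.2,"ty":0,"tz":-0.9,"wx":0,"wy":0,"wz":0}]'
python3 -m crank '[{"tx":0.1,"ty":0,"tz":-0.3,"wx":0,"wy":0,"wz":0},{"tx":0.2,"ty":0,"tz":-0.6,"wx":0,"wy":0,"wz":0},{"tx":0.2,"ty":0,"tz":-0.8,"wx":0,"wy":0,"wz":0},{"tx":0.2,"ty":0,"tz":-0.8,"wx":0,"wy":0,"wz":0}]'
python3 - <<'E'
from h import *
o,im=snap('wrist','pics/w15.png');w=cam('wrist',o);R,q=T(o);print(o['position'],o['contact_force'])
a=cv2.imread('pics/w15.png')[190:300,240:400]
snap('scene','pics/s15.png')
c=cam('scene');im=cv2.imread('pics/s15.png');p=proj(c,q-[0,0,.06]).astype(int)
cv2.imwrite('pics/z15.png',np.hstack([cv2.resize(a,(480,330),interpolation=0),cv2.resize(im[p[1]-40:p[1]+40,p[0]-37:p[0]+37],(306,330),interpolation=2)]))
E
```

```text
time_s: 12.25
position: [0.5363, -0.012, 0.1669]
tcp_rot: [179.7, 0.1, 63.2]
contact_force: [-1.0, -0.1, 1.2]
finger_gap: 0.126
time_s: 12.65
position: [0.5377, -0.0099, 0.1752]
tcp_rot: [179.7, 0.0, 63.2]
contact_force: [0.3, -0.3, -2.3]
finger_gap: 0.126
[ 0.53765554 -0.00988643  0.17522031] [ 0.30955467 -0.27422078 -2.29845037]
```

View pics/z15.png

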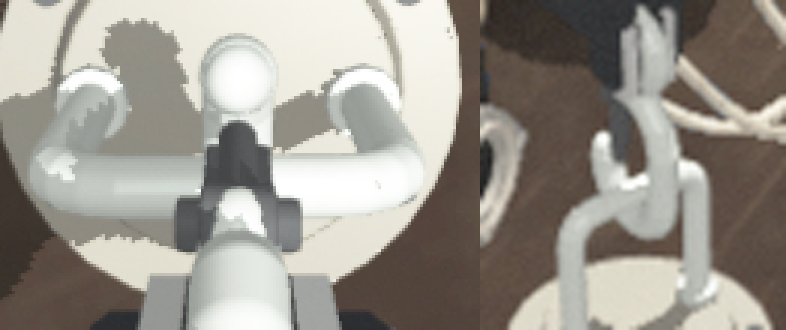

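The bar is inside the hook and the gate has snapped shut: its dark finger points to the nose above the bar in both views, and the force is back to hook weight only. Next I'll centre it and pull up.

```bash
python3 - <<'E'
from h import *
o=ctrl.get_obs();w=cam('wrist',o);R,q=T(o)
print('nose c',R.T@(atz(w,(319.5,216.5),.1097)-q),'bar',R.T@(atz(w,(319.5,251.7),.1)-q))
E
python3 -m crank '[{"tx":0.1,"ty":0,"tz":-0.15,"wx":0,"wy":0,"wz":0},{"tx":0.1,"ty":0,"tz":-0.15,"wx":0,"wy":0,"wz":0}]'
python3 -m crank '[{"tx":0,"ty":0,"tz":-0.1,"wx":0,"wy":0,"wz":0},{"tx":0,"ty":0,"tz":-0.1,"wx":0,"wy":0,"wz":0}]'
```

```text
nose c [0.0258735  0.0004439  0.06511306] bar [0.00357602 0.00048534 0.07483005]
time_s: 12.95
position: [0.5378, -0.009, 0.1763]
tcp_rot: [179.7, 0.0, 63.2]
contact_force: [-0.2, -0.2, -2.4]
finger_gap: 0.123
time_s: 13.15
position: [0.5376, -0.009, 0.1768]
tcp_rot: [179.8, 0.1, 63.2]
contact_force: [0.8, 0.4, -6.3]
finger_gap: 0.123
```

```bash
python3 -m crank '[{"tx":0,"ty":0,"tz":-0.06,"wx":0,"wy":0,"wz":0},{"tx":0,"ty":0,"tz":-0.12,"wx":0,"wy":0,"wz":0},{"tx":0,"ty":0,"tz":-0.12,"wx":0,"wy":0,"wz":0}]'
```

```text
time_s: 13.45
position: [0.5375, -0.009, 0.177]
tcp_rot: [179.8, 0.1, 63.2]
contact_force: [2.9, -0.6, -14.2]
finger_gap: 0.121
```

```bash
python3 -m crank '[{"tx":0,"ty":0,"tz":-0.12,"wx":0,"wy":0,"wz":0},{"tx":0,"ty":0,"tz":-0.13,"wx":0,"wy":0,"wz":0},{"tx":0,"ty":0,"tz":-0.13,"wx":0,"wy":0,"wz":0}]'
python3 - <<'E'
from h import *
F=[];Z=[]
for i in range(6): 
  o=ctrl.get_obs();F.append(o['contact_force'].round(1).tolist());Z.append(round(o['position'][2],5));snap('scene','pics/s16.png')
print(F,Z,np.mean(F,0))
R,q=T(o)
c=cam('scene');im=cv2.imread('pics/s16.png');p=proj(c,q-[0,0,.06]).astype(int)
cv2.imwrite('pics/z16.png',cv2.resize(im[p[1]-40:p[1]+40,p[0]-40:p[0]+40],(480,480),interpolation=2))
E
```

```text
time_s: 13.75
position: [0.5373, -0.009, 0.1772]
tcp_rot: [179.9, 0.1, 63.2]
contact_force: [4.7, -0.2, -22.4]
finger_gap: 0.125
[[4.7, -0.2, -22.4], [5.9, 0.4, -22.7], [5.0, 0.3, -21.7], [5.5, -0.5, -22.4], [5.3, -0.1, -22.1], [6.5, -0.6, -22.4]] [np.float64(0.17718), np.float64(0.17722), np.float64(0.1772), np.float64(0.17719), np.float64(0.1772), np.float64(0.17717)] [  5.48333333  -0.11666667 -22.28333333]
```

View pics/z16.png

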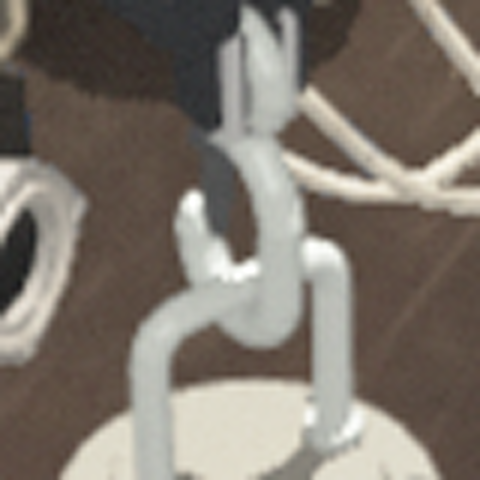

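At 20 N it overshot slightly but held steady, still under 25 N, with the gate shut and the bar at the bottom of the hook. I'll ease to about 15 N.

```bash
python3 -m crank '[{"tx":0,"ty":0,"tz":-0.085,"wx":0,"wy":0,"wz":0},{"tx":0,"ty":0,"tz":-0.085,"wx":0,"wy":0,"wz":0},{"tx":0,"ty":0,"tz":-0.085,"wx":0,"wy":0,"wz":0}]'
python3 - <<'E'
from h import *
F=[];Z=[]
for i in range(4): 
  o=ctrl.get_obs();F.append(o['contact_force']);Z.append(round(o['position'][2],5));snap('scene','pics/s17.png')
F=np.array(F);print(F.round(1).tolist(),Z,np.linalg.norm(F.mean(0)+[0,0,2.5]))
E
```

```text
time_s: 14.35
position: [0.5374, -0.009, 0.1772]
tcp_rot: [179.9, 0.1, 63.2]
contact_force: [4.5, -0.9, -20.7]
finger_gap: 0.121
[[4.5, -0.9, -20.7], [5.9, 0.7, -21.2], [5.0, -0.2, -21.1], [5.5, -0.6, -21.0]] [np.float64(0.17718), np.float64(0.17718), np.float64(0.17717), np.float64(0.17718)] 19.212857789017644
```

```bash
python3 -m crank '[{"tx":0,"ty":0.03,"tz":-0.06,"wx":0,"wy":0,"wz":0},{"tx":0,"ty":0.03,"tz":-0.06,"wx":0,"wy":0,"wz":0},{"tx":0,"ty":0.03,"tz":-0.06,"wx":0,"wy":0,"wz":0}]'
python3 - <<'E'
from h import *
F=[];Z=[]
for i in range(4): 
  o=ctrl.get_obs();F.append(o['contact_force']);Z.append(round(o['position'][2],5));snap('scene','pics/s17.png')
F=np.array(F);print(F.round(1).tolist(),Z,np.linalg.norm(F.mean(0)+[0,0,2.5]))
E
```

```text
time_s: 14.85
position: [0.5375, -0.009, 0.1772]
tcp_rot: [179.9, 0.1, 63.2]
contact_force: [5.5, 0.4, -23.1]
finger_gap: 0.121
[[5.5, 0.4, -23.1], [5.1, -0.3, -22.5], [4.7, 0.2, -23.7], [5.4, 0.4, -23.1]] [np.float64(0.17721), np.float64(0.1772), np.float64(0.17722), np.float64(0.17721)] 21.258220469687764
```

```bash
python3 -m crank '[{"tx":0,"ty":0,"tz":0.02,"wx":0,"wy":0,"wz":0},{"tx":0,"ty":0,"tz":0.02,"wx":0,"wy":0,"wz":0}]'
python3 - <<'E'
from h import *
F=[];Z=[]
for i in range(4): 
  o=ctrl.get_obs();F.append(o['contact_force']);Z.append(round(o['position'][2],5));snap('scene','pics/s17.png')
F=np.array(F);print(F.round(1).tolist(),Z,np.linalg.norm(F.mean(0)+[0,0,2.5]))
E
```

```text
time_s: 15.25
position: [0.5375, -0.009, 0.1771]
tcp_rot: [179.9, 0.1, 63.2]
contact_force: [4.0, 0.5, -18.6]
finger_gap: 0.119
[[4.0, 0.5, -18.6], [4.9, -0.0, -19.8], [4.1, 0.1, -19.3], [4.7, -0.2, -19.1]] [np.float64(0.17712), np.float64(0.17714), np.float64(0.17716), np.float64(0.1771)] 17.270197664616518
```

```bash
python3 -m crank '[{"tx":0,"ty":0,"tz":0.04,"wx":0,"wy":0,"wz":0},{"tx":0,"ty":0,"tz":0.04,"wx":0,"wy":0,"wz":0}]'
python3 - <<'E'
from h import *
F=[];Z=[]
for i in range(26): 
  o=ctrl.get_obs();F.append(o['contact_force']);Z.append(round(o['position'][2],5));ctrl.grab_frame('scene')
F=np.array(F);print(F[:,2].round(1).tolist(),F.mean(0),np.linalg.norm(F.mean(0)+[0,0,2.5]),o['time_s'])
E
```

```text
time_s: 15.65
position: [0.5375, -0.009, 0.1771]
tcp_rot: [179.9, 0.1, 63.2]
contact_force: [3.7, -0.7, -17.0]
finger_gap: 0.122
[-17.0, -15.6, -15.2, -15.7, -14.5, -13.9, -14.5, -14.0, -13.0, -12.5, -13.0, -13.5, -12.8, -12.9, -12.5, -11.9, -12.3, -11.5, -11.2, -11.1, -10.6, -10.1, -11.4, -10.0, -10.0, -9.8] [  2.8136531    0.14603982 -12.71247595] 10.59399058528844 16.9
```

```bash
python3 -m crank '[{"tx":0,"ty":0,"tz":-0.05,"wx":0,"wy":0,"wz":0},{"tx":0,"ty":0,"tz":-0.05,"wx":0,"wy":0,"wz":0}]'
python3 - <<'E'
from h import *
F=[];Z=[]
for i in range(8): 
  o=ctrl.get_obs();F.append(o['contact_force']);Z.append(round(o['position'][2],5));ctrl.grab_frame('scene')
F=np.array(F);print(F[:,2].round(1).tolist(),Z,F.mean(0),np.linalg.norm(F.mean(0)+[0,0,2.5]),o['time_s'])
E
```

```text
time_s: 17.15
position: [0.5375, -0.0091, 0.1771]
tcp_rot: [179.9, 0.1, 63.2]
contact_force: [2.5, 1.0, -12.5]
finger_gap: 0.122
[-12.5, -14.1, -14.7, -15.2, -14.8, -15.3, -15.2, -15.5] [np.float64(0.17706), np.float64(0.17705), np.float64(0.17707), np.float64(0.1771), np.float64(0.17706), np.float64(0.17709), np.float64(0.17711), np.float64(0.17711)] [  3.29634558   0.1262236  -14.65913717] 12.59866830993402 17.5
```

Run:
```python
from h import *
F=[];Z=[]
for i in range(26): 
  o=ctrl.get_obs();F.append(o['contact_force']);Z.append(round(o['position'][2],5));ctrl.grab_frame('scene')
F=np.array(F);print(F[:,2].round(1).tolist(),F.mean(0),np.linalg.norm(F.mean(0)+[0,0,2.5]),o['time_s'])
```

```text
[-16.1, -16.0, -17.2, -17.4, -18.0, -17.5, -17.4, -17.4, -16.7, -17.7, -19.0, -17.8, -19.0, -18.8, -18.1, -19.4, -19.4, -19.5, -20.0, -19.9, -20.7, -19.9, -20.5, -19.8, -20.6, -21.0] [  3.65288595  -0.34315022 -18.63734342] 16.549174615434524 18.8
```

```bash
python3 -m crank '[{"tx":0,"ty":0,"tz":0,"wx":0,"wy":0,"wz":0},{"tx":0,"ty":0,"tz":0,"wx":0,"wy":0,"wz":0}]'
python3 - <<'E'
from h import *
F=[];Z=[]
for i in range(10): 
  o=ctrl.get_obs();F.append(o['contact_force']);Z.append(round(o['position'][2],5));ctrl.grab_frame('scene')
F=np.array(F);print(F[:,2].round(1).tolist(),Z,F.mean(0),np.linalg.norm(F.mean(0)+[0,0,2.5]),o['time_s'])
E
```

```text
time_s: 19.05
position: [0.5374, -0.009, 0.1772]
tcp_rot: [179.9, 0.1, 63.2]
contact_force: [3.8, 0.4, -19.9]
finger_gap: 0.12
[-19.9, -20.4, -20.3, -20.5, -20.9, -20.2, -20.2, -20.5, -20.3, -20.8] [np.float64(0.17721), np.float64(0.17721), np.float64(0.17723), np.float64(0.17721), np.float64(0.17723), np.float64(0.17718), np.float64(0.17722), np.float64(0.17721), np.float64(0.17721), np.float64(0.17721)] [  3.74432667  -0.1169122  -20.38960565] 18.27762678312911 19.5
```

Zero shift holds the force constant, at about 18 N. I'll bring it down about 3 N and hold it there.

```bash
python3 -m crank '[{"tx":0,"ty":0,"tz":0.04,"wx":0,"wy":0,"wz":0},{"tx":0,"ty":0,"tz":0.04,"wx":0,"wy":0,"wz":0},{"tx":0,"ty":0,"tz":0.04,"wx":0,"wy":0,"wz":0}]'
python3 -m crank '[{"tx":0,"ty":0,"tz":0,"wx":0,"wy":0,"wz":0}]'
python3 - <<'E'
from h import *
F=[];Z=[]
for i in range(26): 
  o=ctrl.get_obs();F.append(o['contact_force']);Z.append(round(o['position'][2],5));ctrl.grab_frame('scene')
F=np.array(F);print(F[:,2].round(1).tolist(),F.mean(0),np.linalg.norm(F.mean(0)+[0,0,2.5]),o['time_s'])
E
```

```text
time_s: 19.85
position: [0.5374, -0.009, 0.1771]
tcp_rot: [179.9, 0.1, 63.2]
contact_force: [2.5, -0.6, -17.1]
finger_gap: 0.115
time_s: 19.95
position: [0.5374, -0.009, 0.1772]
tcp_rot: [179.9, 0.1, 63.2]
contact_force: [3.2, -1.1, -20.1]
finger_gap: 0.127
[-20.1, -17.8, -17.1, -17.2, -17.1, -19.1, -18.6, -17.0, -18.6, -17.6, -17.3, -17.9, -17.4, -18.0, -16.4, -17.7, -17.1, -17.7, -17.1, -17.6, -17.3, -18.0, -17.5, -18.4, -17.7, -17.4] [  2.95176552  -0.25666641 -17.72398673] 15.509628276386396 21.2
```

Pull test: about 15.5 N net held steady for 1.3 s. Now I'll lower the hook until the top arch rests on the bar.

```bash
python3 -m crank '[{"tx":0,"ty":0,"tz":0.3,"wx":0,"wy":0,"wz":0},{"tx":0,"ty":0,"tz":0.9,"wx":0,"wy":0,"wz":0},{"tx":0,"ty":0,"tz":1.5,"wx":0,"wy":0,"wz":0},{"tx":0,"ty":0,"tz":2.1,"wx":0,"wy":0,"wz":0},{"tx":0,"ty":0,"tz":2.7,"wx":0,"wy":0,"wz":0},{"tx":0,"ty":0,"tz":3.3,"wx":0,"wy":0,"wz":0},{"tx":0,"ty":0,"tz":3.9,"wx":0,"wy":0,"wz":0},{"tx":0,"ty":0,"tz":4.1,"wx":0,"wy":0,"wz":0},{"tx":0,"ty":0,"tz":4.1,"wx":0,"wy":0,"wz":0},{"tx":0,"ty":0,"tz":4.1,"wx":0,"wy":0,"wz":0}]'
python3 - <<'E'
from h import *
o,im=snap('wrist','pics/w18.png');w=cam('wrist',o);R,q=T(o);print(o['position'],o['contact_force'])
a=cv2.imread('pics/w18.png')[190:300,240:400]
snap('scene','pics/s18.png')
c=cam('scene');im=cv2.imread('pics/s18.png');p=proj(c,q-[0,0,.06]).astype(int)
cv2.imwrite('pics/z18.png',np.hstack([cv2.resize(a,(480,330),interpolation=0),cv2.resize(im[p[1]-40:p[1]+40,p[0]-37:p[0]+37],(306,330),interpolation=2)]))
E
```

```text
time_s: 22.25
position: [0.5376, -0.0091, 0.1362]
tcp_rot: [179.9, 0.1, 63.2]
contact_force: [0.9, -0.0, -1.8]
finger_gap: 0.12
[ 0.53757764 -0.00914775  0.13621274] [ 0.93939958 -0.04498628 -1.84157253]
```

View pics/z18.png

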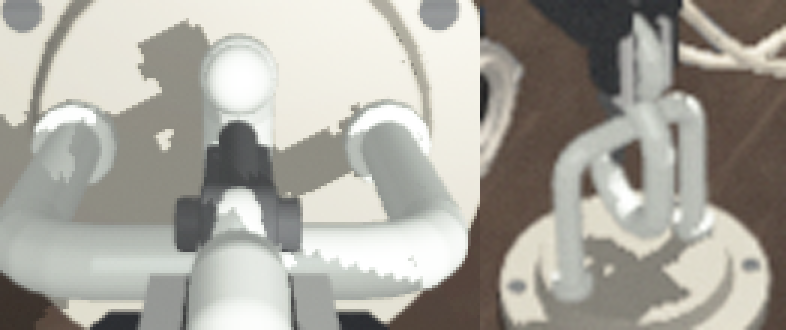

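The gate is still shut and the bar is near the top of the hook. I'll lower the last few millimetres to contact.

```bash
python3 -m crank '[{"tx":0,"ty":0,"tz":0.2,"wx":0,"wy":0,"wz":0},{"tx":0,"ty":0,"tz":0.35,"wx":0,"wy":0,"wz":0},{"tx":0,"ty":0,"tz":0.35,"wx":0,"wy":0,"wz":0}]'
python3 -m crank '[{"tx":0,"ty":0,"tz":0.1,"wx":0,"wy":0,"wz":0},{"tx":0,"ty":0,"tz":0.1,"wx":0,"wy":0,"wz":0},{"tx":0,"ty":0,"tz":0.1,"wx":0,"wy":0,"wz":0}]'
```

```text
time_s: 22.65
position: [0.5376, -0.0091, 0.1327]
tcp_rot: [179.9, 0.1, 63.2]
contact_force: [0.3, 0.9, -2.7]
finger_gap: 0.122
time_s: 22.95
position: [0.5377, -0.0091, 0.1323]
tcp_rot: [179.9, 0.1, 63.2]
contact_force: [-1.5, 0.6, 3.8]
finger_gap: 0.127
```

```bash
python3 -m crank '[{"tx":0,"ty":0,"tz":-0.04,"wx":0,"wy":0,"wz":0},{"tx":0,"ty":0,"tz":-0.04,"wx":0,"wy":0,"wz":0}]'
python3 -m crank '[{"tx":0,"ty":0,"tz":0,"wx":0,"wy":0,"wz":0},{"tx":0,"ty":0,"tz":0,"wx":0,"wy":0,"wz":0},{"tx":0,"ty":0,"tz":0,"wx":0,"wy":0,"wz":0},{"tx":0,"ty":0,"tz":0,"wx":0,"wy":0,"wz":0},{"tx":0,"ty":0,"tz":0,"wx":0,"wy":0,"wz":0},{"tx":0,"ty":0,"tz":0,"wx":0,"wy":0,"wz":0},{"tx":0,"ty":0,"tz":0,"wx":0,"wy":0,"wz":0},{"tx":0,"ty":0,"tz":0,"wx":0,"wy":0,"wz":0}]' 0.6
python3 - <<'E'
from h import *
o,im=snap('wrist','pics/w19.png');w=cam('wrist',o);R,q=T(o);print(o['position'],o['contact_force'])
a=cv2.imread('pics/w19.png')[150:420,200:440]
snap('scene','pics/s19.png')
c=cam('scene');im=cv2.imread('pics/s19.png');p=proj(c,q-[0,0,.06]).astype(int)
cv2.imwrite('pics/z19.png',np.hstack([cv2.resize(a,(360,405),interpolation=0),cv2.resize(im[p[1]-50:p[1]+50,p[0]-50:p[0]+50],(405,405),interpolation=2)]))
E
```

```text
time_s: 23.15
position: [0.5378, -0.0091, 0.1325]
tcp_rot: [179.9, 0.1, 63.2]
contact_force: [-0.3, 0.7, -1.2]
finger_gap: 0.123
time_s: 23.95
position: [0.5378, -0.0091, 0.1325]
tcp_rot: [179.9, 0.1, 63.2]
contact_force: [0.2, 0.7, 1.0]
finger_gap: 0.599
[ 0.537786   -0.00912238  0.1325347 ] [0.22955854 0.66585331 0.96584642]
```

View pics/z19.png

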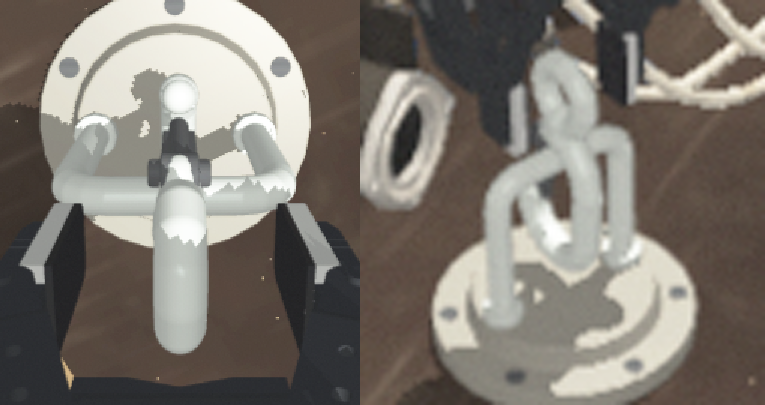

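The hook hangs by itself, centred between the open fingers. I'll withdraw straight up.

```bash
python3 -m crank '[{"tx":0,"ty":0,"tz":-1,"wx":0,"wy":0,"wz":0},{"tx":0,"ty":0,"tz":-3,"wx":0,"wy":0,"wz":0},{"tx":0,"ty":0,"tz":-5,"wx":0,"wy":0,"wz":0},{"tx":0,"ty":0,"tz":-8,"wx":0,"wy":0,"wz":0},{"tx":0,"ty":0,"tz":-11,"wx":0,"wy":0,"wz":0},{"tx":0,"ty":0,"tz":-13,"wx":0,"wy":0,"wz":0},{"tx":0,"ty":0,"tz":-13,"wx":0,"wy":0,"wz":0},{"tx":0,"ty":0,"tz":-13,"wx":0,"wy":0,"wz":0},{"tx":0,"ty":0,"tz":-13,"wx":0,"wy":0,"wz":0},{"tx":0,"ty":0,"tz":-13,"wx":0,"wy":0,"wz":0}]'
python3 - <<'E'
from h import *
o,im=snap('wrist','pics/w20.png');print(o['position'],o['contact_force'])
snap('scene','pics/s20.png');snap('side','pics/d20.png')
q=np.array([.538,-.008,.08]);row=[]
for n,f in(('scene','s20'),('side','d20')):
  c=cam(n);im=cv2.imread(f'pics/{f}.png');p=proj(c,q).astype(int);row.append(cv2.resize(im[p[1]-60:p[1]+60,p[0]-60:p[0]+60],(400,400),interpolation=2))
cv2.imwrite('pics/z20.png',np.hstack(row))
w=cam('wrist',o)
for n in('scene','side'):
  c=cam(n);u=np.array([np.cos(np.radians(-26.8)),np.sin(np.radians(-26.8)),0]);m=np.array([.5382,-.0065,.1]);print(n,[proj(c,m+k*u).round() for k in(-.034,0,.034)])
print(ctrl.recognise('open_hook_eye','scene'))
E
```

```text
time_s: 25.05
position: [0.5368, -0.0088, 0.2612]
tcp_rot: [-180.0, 0.2, 63.2]
contact_force: [0.2, -0.5, 0.5]
finger_gap: 0.598
[ 0.5367637  -0.00881111  0.26122134] [ 0.22420428 -0.48747249  0.47430153]
scene [array([269., 254.]), array([285., 247.]), array([300., 240.])]
side [array([326., 230.]), array([342., 234.]), array([358., 238.])]
[{'point': [356.9, 343.1], 'confidence': 0.83}]
```

View pics/z20.png

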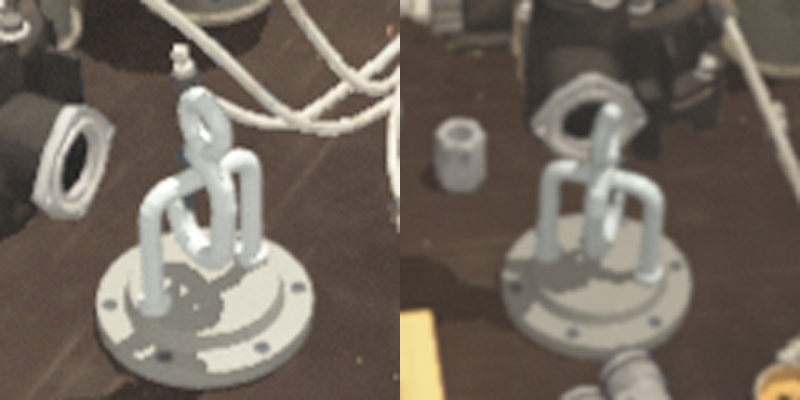

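View pics/w20.png

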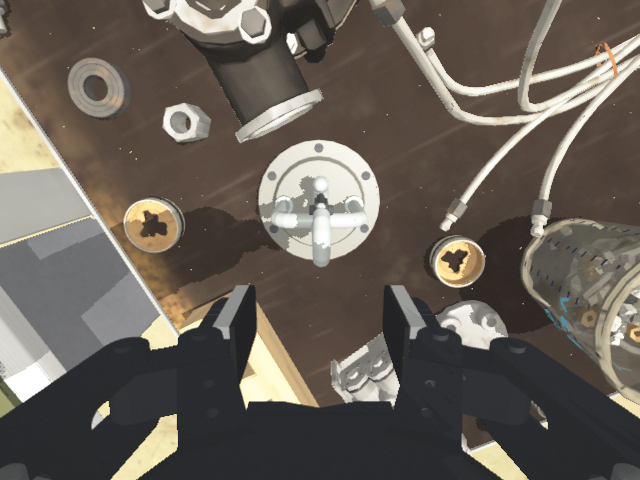

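The hook hangs on the bow with the bar inside and the gripper well clear. The bow is still where it was in the scene view (285,247), and the open hook is at (357,343), as before. Last, a check that nothing is still moving, then hand in.

Run:
```python
from h import *
import cv2
a=ctrl.grab_frame('wrist').astype(int)
for i in range(9): b=ctrl.grab_frame('wrist').astype(int)
print(abs(a-b)[150:280,240:400].max(), ctrl.get_obs()['time_s'])
cv2.imwrite('pics/z21.png',cv2.resize(b[150:280,240:400].astype('uint8')[:,:,::-1],(640,520),interpolation=0))
```

```text
132 25.75
```

View pics/z21.png

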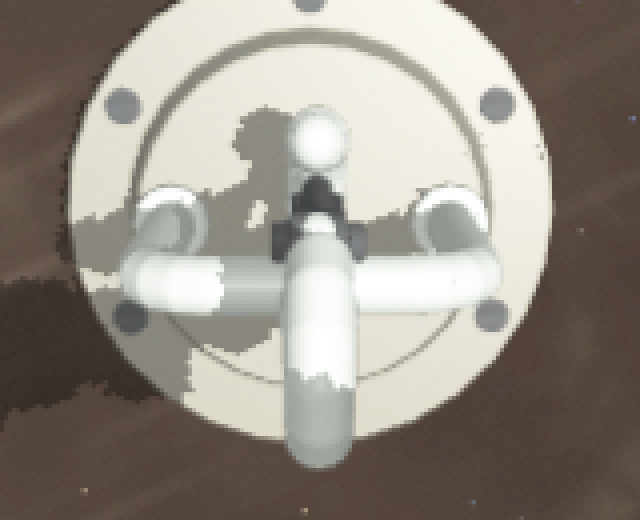

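The gate finger reaches the nose, so it is shut. The pixel difference could be slight swaying, so I'll check the motion over time.

Run:
```python
from h import *
def g(): return ctrl.grab_frame('wrist')[150:280,240:400]
p=g();
for i in range(12):
  ctrl.grab_frame('scene');n=g();G=[cv2.cvtColor(x,cv2.COLOR_RGB2GRAY).astype(np.float32) for x in(p,n)]
  hk=[x[55:120,66:92].copy() for x in G];cv=[x[0:50,:].copy() for x in G]
  print(np.round(cv2.phaseCorrelate(*hk)[0],2),np.round(cv2.phaseCorrelate(*cv)[0],2),int((abs(G[0]-G[1])>25).sum()));p=n
print(ctrl.get_obs()['time_s'])
```

```text
[ 0.51 -0.03] [0.04 0.01] 3
[0.49 0.01] [ 0.02 -0.  ] 3
[0.5  0.01] [0.   0.01] 5
[0.48 0.02] [-0.02 -0.02] 3
[ 0.52 -0.02] [0.01 0.02] 0
[0.49 0.01] [-0.   -0.01] 1
[ 0.5  -0.02] [-0.01 -0.01] 0
[0.51 0.04] [ 0.01 -0.  ] 0
[ 0.49 -0.01] [ 0.   -0.01] 0
[0.5 0. ] [0.01 0.02] 0
[0.51 0.01] [ 0.01 -0.01] 0
[ 0.48 -0.03] [-0. -0.] 0
27.0
```

```bash
python3 -c "
from bench import ctrl
print(ctrl.close_job())"
```

```text
the job is handed in; nothing more can be done
None
```

The snap hook is clipped onto the cover's bow, pull-tested and left hanging by itself, and the job is handed in. I took it from the rack and touched its underside lightly on the bar to set the height. Then I pressed the gate over the bar at up to about 7 N until the bar dropped in behind the nose and the gate snapped shut.

**Pull test:** the first tries overshot to about 20–21 N net, then the force drifted between about 8 and 18.5 N. The final hold was about 15.5 N net, staying within the 12–18 N band for 1.2 s. It never went above 25 N.

**Last checks before hand-in:**
- **Hook:** the bar is inside the hook with the gate finger at the nose, and the fingers are clear. It was at rest: a first frame comparison hinted at movement, but tracking over 1.2 s showed none. The constant 0.5 px shift it reported looks like an artifact of the method.
- **Cover:** the bow is where it was to within about a pixel, roughly 1–2 mm. One close-up during the press read about 2 mm of shift, but later views did not confirm it.
- **Open hook:** it is unmoved in the rack, within the detector's 2 px scatter.

I judged the gate and the bar's position from pictures only. The interface gave no direct gate reading and no verdict.

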